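# Refit the flip stop to its clevis with the hinge pin

### The arm

A 6-joint arm with a two-finger parallel gripper is mounted at the origin on a cart in front of the work surface, level with it; the furniture and walls round the work are solid. World frame = base frame: x ahead of the robot, y to its left, z up, the work surface at z = 0. Lengths are in m, angles in rad, forces in N, time in s.
With the tool pointing down it reaches from about 0.3 to 0.775 m from the base axis. Payload 14.6 kg.
Tool frame: the origin (TCP) lies between the finger pads; the fingertips stand 22 mm ahead of it and the grasp point (between the pads) lies 3 mm ahead of it (ctrl.tip_reach is the distance from the TCP to the fingertips, in m); z points along the fingers, y is the direction in which the jaws open and shut (so a half turn about z gives the same grasp; the last joint's range is limited). The gripper opens to 94 mm and grips with 3 to 60 N. Pads are 16 mm wide; open, the fingers measure 119 mm over their backs; the gripper's body (75 mm by 177 mm) begins 78 mm behind the grasp point.
Start: joints at [-1.269, 0.3, 1.521, -0, 1.321, -0.067], TCP at [0.198, -0.513, 0.227] pointing down, gripper open.
Joint ranges: [-3.03, 3.03], [-0.79, 2.21], [0.23, 2.52], [-1.04, 4.18], [0, 3.07], [-2.55, 2.55]. Speed limits (rad/s): [2.22, 2.22, 2.57, 3.14, 3.14, 3.14].

### API

Orientations are given as [roll, pitch, yaw] about the fixed x, y, z axes, in that order (R = Rz(yaw) Ry(pitch) Rx(roll)).
In Python, from station import ctrl gives the robot as it stands. The module is installed in compiled form; this text tells all that it offers.
- The arm moves only by the shell command python3 -m creep 'ROWS' [OPENING] [FORCE]. ROWS is a JSON object of lists of equal length, an entry for each row: "xyz": the shift along the tool's x, y, z in mm, a list of three; "spin": the turn about the tool's z in rad. In form: {"xyz": [[tx, ty, tz], ...], "spin": [spin, ...]}. A call has 1 to 5 rows; each row shifts and turns the commanded pose from where the row before left it, along the tool's axes as they then stand; what a row does not reach is not made up. A row lasts 1/8 s, in which the tool goes at most 62.5 mm and 10.7 degrees, less where a joint would pass 70% of its speed; a pose out of reach is approached as far as the arm can. A call with a gripper value outside its range is refused whole. OPENING is the finger opening in mm, from 0 to 94, set as the call begins (- or left out, the last holds). The fingers move at their own pace and stop on an object; FORCE is the grip in N (left out, the last holds). Time passes only in rows, so rows that do not move let the fingers close. It gives the time, the measured TCP pose, the force and the opening at its end, in the units of the state.
- ctrl.get_obs(): the state, without advancing time (a new reading comes with each control period).
- ctrl.camera(name): name is "scene" or "top"; returns the picture (420x560x3 uint8, red, green, blue); there is no depth.
- ctrl.camera_model(name): a dict with "fx", "fy", "cx", "cy" (pixels), "k1" (the pictures are not rectified: a ray, as slopes to the right and down, at radius r is drawn at 1 + k1 r^2 times it, then the intrinsics apply), "R" (3x3) and "t" (3): a world point X has camera coordinates R X + t. Camera axes: x right, y down, z forward; pixel columns grow to the right and rows downward; lengths in m; the calibration is good to about 2 mm. A picture is of the moment at which its call begins. camera_model takes no time and is no camera call.
- ctrl.hand_in(): hands the job in, once; it reports no verdict.
The state is a dict: "time_s": time; "qpos": joint angles; "joint_vel": joint speeds; "tau": joint torques, N m; "ee_pos": TCP position; "eef_rot": TCP orientation; "force": force on the tool from outside, world axes, zero at the start; "moment": the same for the moment, N m; "grip_width": finger opening in m.
Only numpy, scipy, OpenCV 4.12 (cv2) and the standard library are available. Lean on these libraries where they do the work, as an engineer would, in place of code of your own. Each camera call takes 0.05 s, during which the arm holds its last target.

### The job

Refit the stop block to the clevis on the saw table. First slide the keeper fully open, then stand the block down between the two cheeks with its cross bore in line with theirs and let go of it. Then push the hinge pin, nose first from the keeper side, through near cheek, block and far cheek until its collar is fully home against the cheek, and slide the keeper fully shut behind the collar; do not knock the wax tin or the sanding block away.

Things in the scene. Friction and masses are not known exactly. Their poses are not given: they have to be found in the camera images.
- bore_mid (a point): Middle of the fixed clevis, on its bore axis, 65 mm above the table; axes: y along the bore (the pin travels to +y), x the keeper's opening direction, z up. Two upright steel cheeks, each 56 wide (x), 10 thick (y), tops 85 mm above the table, inner faces at y = -32 and +32 mm from here, each with a 20 mm through bore on the axis.
- fixture: The whole fixed clevis: grey base 94 (x) x 112 (y) x 25 mm; origin under its centre, 65 mm below bore_mid, same axes. The block stands on the base top, 25 mm above the table, between two low ridges with sloped lead-ins, inner faces at x = -28 and +28 mm. A keeper rail, up to 86 mm high, runs from the near (-y) cheek to x = +123 mm at y = -42 to -66 mm.
- bore_near (a point): Centre of the near bore's mouth, on the outer face (y = -42 mm) of the near cheek, where the pin enters and its collar seats. Axes as bore_mid.
- keeper (a joint): Keeper slide, m: 0 = shut, 0.050 = fully open (end stop); opens along the clevis's +x. A 7 mm steel fork, its inner face 12 mm outside the near cheek's outer face; shut, its two prongs (28 mm slot) lie above and below the pin's neck, outside the collar; shut, it blocks the collar's way in. About 2 N of friction; stays where left.
- keeper_knob (a point): Centre of the keeper's upright black knob, 18 mm diameter, from 95 to 121 mm above the table; this point is 108 mm up and moves with the keeper. Shut, it lies 45 mm in x and -57.5 mm in y from bore_mid. The fork below the knob tops out at 97 mm, its neck 14 x 7 mm.
- block_grip (a point): Centre of the grip paddle of the loose aluminium stop block (0.25 kg), 85 mm above the block's underside. The block is an eye 50 (x) x 54 (y) x 62 mm high with a paddle on top 18 thick (x), 54 wide (y), from 62 to 106 mm up. Axes: z up, y along its bore. Symmetrical, may be fitted either way round.
- block_bore (a point): Centre of the stop block's 20 mm cross bore, 40 mm above its underside, 45 mm below block_grip; axis along y.
- pin_grip (a point): Centre of the pin's square wooden handle, 20 x 20 mm, 60 mm long; y axis along the pin to its nose, z up as it lies, 36 mm above the table. The pin (0.13 kg, 190 mm): handle, neck 16 mm long and 16 mm diameter, steel collar 44 mm diameter x 8 mm, then a 16 mm shaft 106 mm long, its last 14 mm tapering to 6 mm. The handle overhangs the rest.
- pin_collar (a point): On the pin's axis at the nose-side face of the collar, 54 mm from pin_grip.
- pin_nose (a point): Tip of the pin's nose on its axis, 160 mm from pin_grip.
- pin_rest: Fixed plywood rest, 60 x 112 mm, 36 mm high, with two notched uprights at y = -34 and +36 mm that carry the pin's shaft, notches 21 mm wide and open at the top. Origin under its centre; y along the pin to its nose.
- wax_tin: Bystander: round tin with a red lid, 77 mm diameter, 40 mm high; origin at the centre of its underside.
- sanding_block: Bystander: brown sanding block 67 x 114 x 35 mm, left of the 90 mm high rip fence (which runs ahead, top along y = 0, between it and the other things); origin at the centre of its underside. The saw guard stands behind it from about x = 0.67 m, up to 0.35 m high: keep the arm clear of it.
- stop_block: The stop block as a whole; origin at the centre of its underside, axes as block_grip.
- pin: The hinge pin as a whole; origin and axes as pin_collar.
There are look-alikes about, which are no part of the job. Leave any green or yellow look-alike of the stop_block alone.

How it is judged:
By the outcome, as a careful person would: the job done as asked, in the order asked, and still so for the second after the job is handed in, with the robot touching nothing.
It also fails if it takes over 72 s, if anything falls off the work surface, if the arm or the gripper's body presses on something with over 40 N, if the wrist force passes 120 N, or if a joint passes its speed limit or range.

## Working session

There is one attempt and no reset: what is moved stays moved. The work goes in short steps, Python scripts to look and compute and a shell command to move; the robot and the scene stay as the last step left them, time stands still between calls to the robot, and variables do not carry over. Pictures are saved under pics/ and viewed, and the job is handed in when it is done.

```bash
mkdir -p pics; python3 - <<'E'
from station import ctrl
import cv2
for n in("scene","top"):
    im=ctrl.camera(n); cv2.imwrite(f"pics/{n}0.png",im[:,:,::-1])
    print(n,ctrl.camera_model(n))
print(ctrl.get_obs())
E
```

```text
scene {'fx': 464.8739264580239, 'fy': 464.8739264580239, 'cx': 283.41470214031955, 'cy': 210.5745744791045, 'k1': -0.1305698544904725, 'R': array([[-0.81094475, -0.58510794, -0.00416042],
       [-0.37325241,  0.52276798, -0.76641782],
       [ 0.45061208, -0.61996962, -0.6423289 ]]), 't': array([0.39625476, 0.28922899, 0.91095769])}
top {'fx': 416.6114710083, 'fy': 416.6114710083, 'cx': 272.99052858179004, 'cy': 207.14452191638034, 'k1': -0.10567876716809049, 'R': array([[-9.32783479e-03, -9.99954945e-01, -1.76035573e-03],
       [-9.92782789e-01,  9.47139422e-03, -1.19551770e-01],
       [ 1.19563057e-01,  6.32491709e-04, -9.92826407e-01]]), 't': array([-0.07794469,  0.5253228 ,  0.94526884])}
{'time_s': 0.1, 'qpos': array([-1.26855152e+00,  3.00417352e-01,  1.52149654e+00,  7.74421059e-06,
        1.32073039e+00, -6.65897150e-02]), 'joint_vel': array([-0.00180893, -0.0016218 , -0.00195185, -0.00132511, -0.00024121,
       -0.0011532 ]), 'tau': array([ 5.19941077e-04, -5.32648730e+01, -3.53286338e+01,  7.09338533e-02,
        2.34735967e-02, -7.32898320e-05]), 'ee_pos': array([ 0.19823184, -0.51280724,  0.22695157]), 'eef_rot': array([-3.14054385e+00, -7.74605925e-05,  3.68832564e-01]), 'force': array([ 0.15847531, -0.22675949,  0.44199302]), 'moment': array([ 0.03139885, -0.01541734,  0.01284137]), 'grip_width': 0.09368873941056227}
```

View pics/scene0.png

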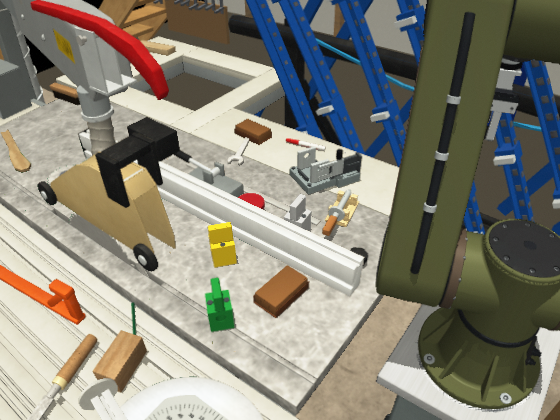

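View pics/top0.png

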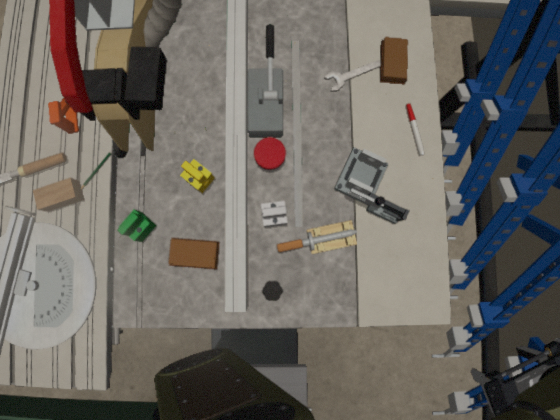

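```bash
python3 - <<'E'
import cv2
t=cv2.imread("pics/top0.png"); s=cv2.imread("pics/scene0.png")
cv2.imwrite("pics/t0c.png",cv2.resize(t[130:265,240:420],None,fx=4.4,fy=4.4,interpolation=cv2.INTER_CUBIC))
cv2.imwrite("pics/s0c.png",cv2.resize(s[130:250,230:380],None,fx=5,fy=5,interpolation=cv2.INTER_CUBIC))
E
```

```text
(no output)
```

View pics/t0c.png

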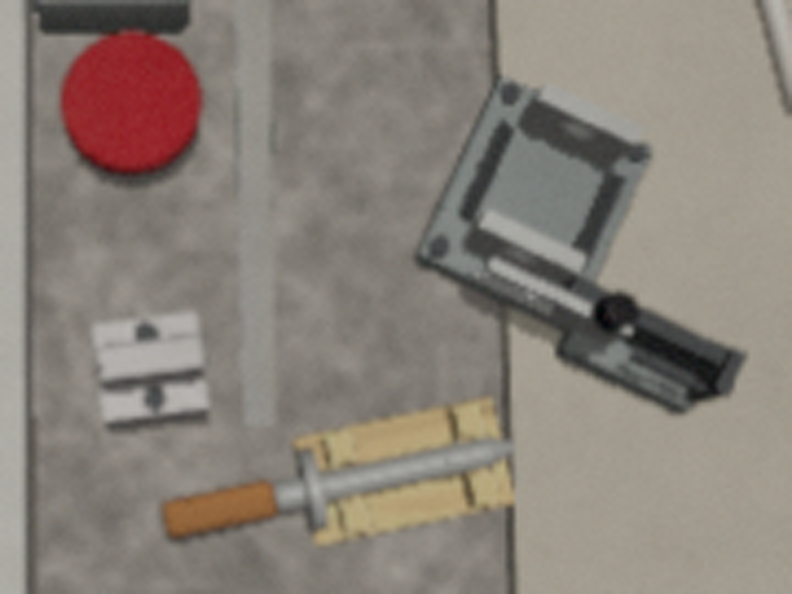

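View pics/s0c.png

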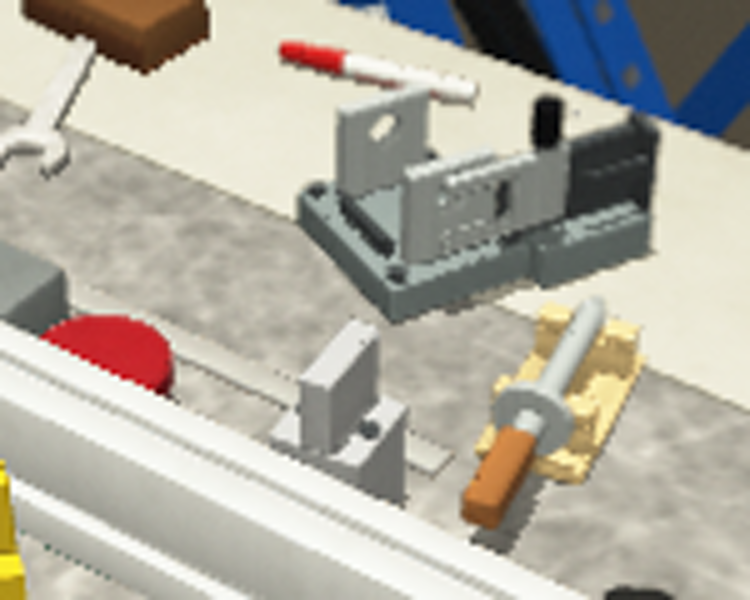

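```bash
cat > h.py <<'E'
import numpy as np, cv2, json
from station import ctrl
_m={}
def model(n):
    if n not in _m:
        m=ctrl.camera_model(n); m['K']=np.array([[m['fx'],0,m['cx']],[0,m['fy'],m['cy']],[0,0,1.]]); m['d']=np.array([m['k1'],0,0,0,0]); _m[n]=m
    return _m[n]
def ray(n,uv):
    m=model(n); p=cv2.undistortPoints(np.array(uv,float).reshape(-1,1,2),m['K'],m['d']).reshape(-1,2)
    d=np.c_[p,np.ones(len(p))]@m['R']; o=-m['R'].T@m['t']; return o,d
def onz(n,uv,z):
    o,d=ray(n,uv); return o+d*((z-o[2])/d[:,2])[:,None]
def proj(n,X):
    m=model(n); return cv2.projectPoints(np.array(X,float).reshape(-1,1,3),cv2.Rodrigues(m['R'])[0],m['t'],m['K'],m['d'])[0].reshape(-1,2)
def tri(ua,ub):
    oa,da=ray('top',ua);ob,db=ray('scene',ub);out=[]
    for a,b in zip(da,db):
        s=np.linalg.lstsq(np.c_[a,-b],ob-oa,rcond=None)[0]
        p,q=oa+a*s[0],ob+b*s[1]; out.append(np.r_[(p+q)/2,np.linalg.norm(p-q)])
    return np.array(out)
def crop(src,x0,y0,w,h,f,dst,step=10):
    im=cv2.imread(src)[y0:y0+h,x0:x0+w]; im=cv2.resize(im,None,fx=f,fy=f,interpolation=cv2.INTER_CUBIC)
    for x in range((x0+step-1)//step*step,x0+w,step):
        cv2.line(im,(int((x-x0+.5)*f),0),(int((x-x0+.5)*f),5),(0,0,255),1); cv2.putText(im,str(x),(int((x-x0+.5)*f)-10,16),0,.35,(0,0,255),1)
    for y in range((y0+step-1)//step*step,y0+h,step):
        cv2.line(im,(0,int((y-y0+.5)*f)),(5,int((y-y0+.5)*f)),(0,0,255),1); cv2.putText(im,str(y),(6,int((y-y0+.5)*f)+4),0,.35,(0,0,255),1)
    cv2.imwrite(dst,im)
E
python3 - <<'E'
from h import *
crop('pics/top0.png',330,140,85,85,7,'pics/t0fix.png')
crop('pics/top0.png',250,190,115,75,6.9,'pics/t0pb.png')
crop('pics/scene0.png',285,140,85,60,9,'pics/s0fix.png')
crop('pics/scene0.png',280,180,85,65,9,'pics/s0pb.png')
for n in('top','scene'): print(-model(n)['R'].T@model(n)['t'])
E
```

```text
[ 0.40778514 -0.0835146   1.00115393]
[0.01880759 0.64541825 0.80845329]
```

View pics/t0fix.png

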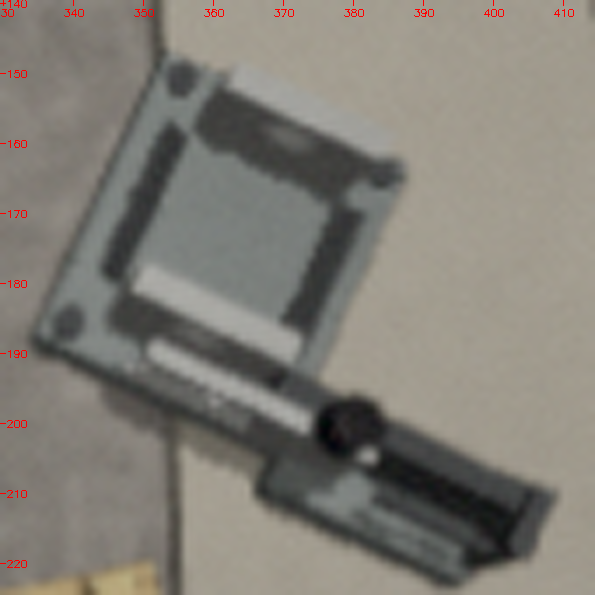

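View pics/t0pb.png

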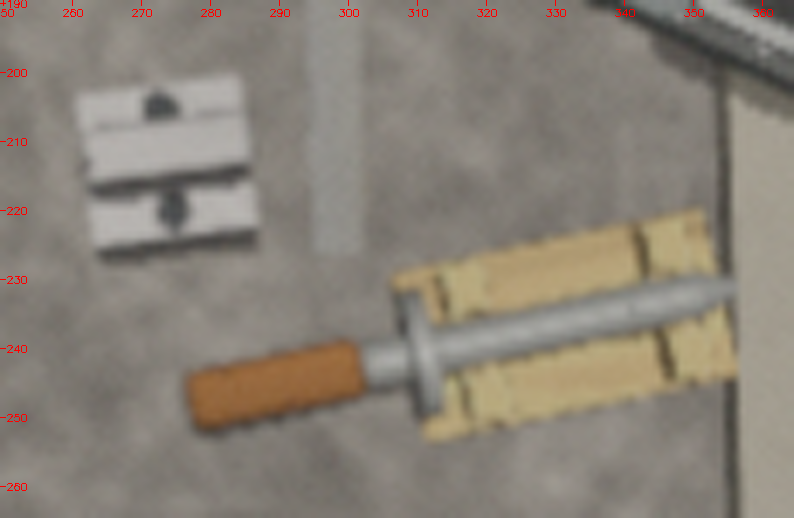

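View pics/s0fix.png

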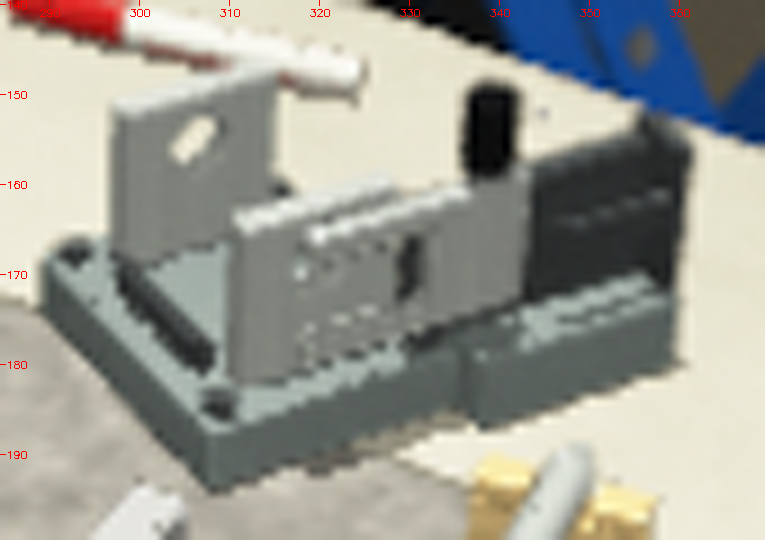

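View pics/s0pb.png

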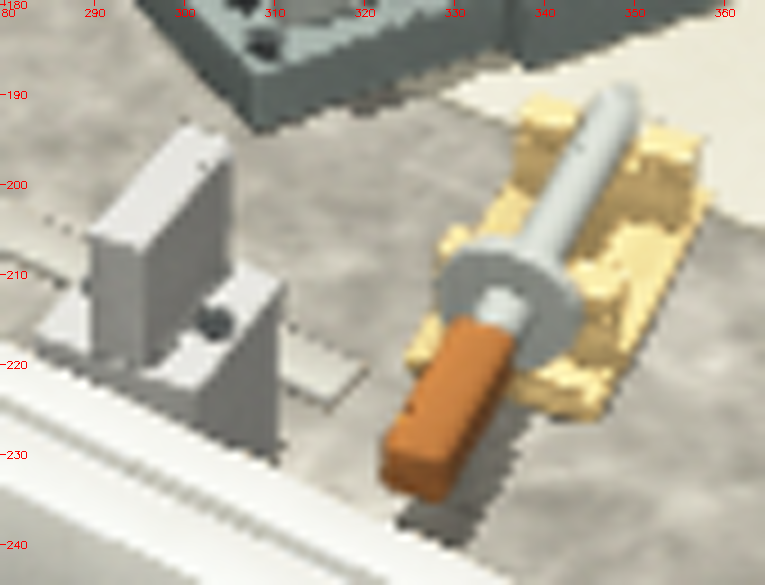

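```bash
python3 - <<'E'
from h import *
t=cv2.imread('pics/top0.png');s=cv2.imread('pics/scene0.png')
def comps(mask,x0,y0,w,h,amin=20):
    m=np.zeros_like(mask);m[y0:y0+h,x0:x0+w]=mask[y0:y0+h,x0:x0+w]
    n,l,st,c=cv2.connectedComponentsWithStats(m)
    return [(st[i],c[i],cv2.minAreaRect(cv2.findContours((l==i).astype('uint8'),0,1)[0][0])) for i in range(1,n) if st[i,4]>amin]
hsv=cv2.cvtColor(t,cv2.COLOR_BGR2HSV);hs=cv2.cvtColor(s,cv2.COLOR_BGR2HSV)
print('handle top');
for c in comps(cv2.inRange(hsv,(5,110,90),(18,255,255)),270,230,40,30): print(c, cv2.boxPoints(c[2]))
print('bright'); g=cv2.cvtColor(t,cv2.COLOR_BGR2GRAY)
gf=g[140:225,330:415]; 
for c in comps(cv2.inRange(t,(155,155,155),(255,255,255))&cv2.inRange(hsv,(0,0,0),(180,18,255)),335,145,60,60): print(c[0],c[1],c[2])
print('knob top');
for c in comps(cv2.inRange(hsv,(0,0,0),(180,255,45)),365,190,25,20): print(c)
print('knob scene')
for c in comps(cv2.inRange(hs,(0,0,0),(180,255,45)),334,145,10,18): print(c)
print('block')
for c in comps(cv2.inRange(g,150,255),255,195,40,40): print(c, cv2.boxPoints(c[2]))
# fixture
F=[('top',(353,147),(-47,56),25),('top',(334.5,188.5),(-47,-56),25),('top',(387.7,164),(47,56),25),('scene',(289.3,168.3),(-47,56),25),('scene',(308,187.5),(-47,-56),25),('top',(349.5,177.5),(-28,-32),85),('top',(372.5,187.8),(28,-32),85)]
W=np.array([onz(n,[u],z/1e3)[0,:2] for n,u,_,z in F]);P=np.array([p for _,_,p,_ in F])/1e3
pc,wc=P.mean(0),W.mean(0);H=(P-pc).T@(W-wc);a=np.arctan2(H[0,1]-H[1,0],H[0,0]+H[1,1]);R=np.array([[np.cos(a),-np.sin(a)],[np.sin(a),np.cos(a)]])
o=wc-R@pc;print('fix',o,np.degrees(a));print(((W-o)@R*1e3-P*1e3).round(1))
print('knob px shut expected',proj('top',np.r_[o+R@[.045,-.0575],.121]),proj('scene',np.r_[o+R@[.045,-.0575],.108]))
E
```

```text
handle top
(array([277, 240,  26,  12, 197], dtype=int32), array([289.40609137, 245.35532995]), ((289.4117736816406, 245.3529510498047), (7.809497356414795, 24.947002410888672), 77.47119140625)) [[276.38824 244.24707]
 [300.7412  238.8353 ]
 [302.4353  246.45883]
 [278.08234 251.8706 ]]
bright
[364 149  16  10  49] [371.12244898 153.63265306] ((371.3999938964844, 153.6999969482422), (17.441329956054688, 2.683281660079956), 26.56505012512207)
[350 178  22  12  76] [359.94736842 183.64473684] ((360.5000305175781, 184.0), (23.25510597229004, 3.130495071411133), 26.56505012512207)
[352 190  21  10  29] [362.31034483 194.51724138] ((362.10003662109375, 194.30001831054688), (21.913467407226562, 1.3416404724121094), 26.56505012512207)
knob top
(array([375, 197,  10,   9,  56], dtype=int32), array([378.85714286, 200.91071429]), ((378.70001220703125, 200.60000610351562), (7.400000095367432, 8.800000190734863), 53.13010025024414))
(array([383, 204,   7,   6,  25], dtype=int32), array([386.52, 206.84]), ((386.60003662109375, 206.80003356933594), (6.260990142822266, 3.5777084827423096), 26.56505
[... 396 characters left out ...]
 212.38864]
 [262.00436 215.53275]]
(array([277, 217,  10,   7,  52], dtype=int32), array([281.84615385, 220.03846154]), ((281.5, 219.99998474121094), (5.232591152191162, 9.758074760437012), 81.8698959350586)) [[276.30002 218.09999]
 [285.96    216.71999]
 [286.69998 221.89998]
 [277.04    223.27998]]
(array([263, 219,  11,   7,  54], dtype=int32), array([267.48148148, 221.85185185]), ((268.0, 222.0), (6.0, 10.0), 90.0)) [[263. 219.]
 [273. 219.]
 [273. 225.]
 [263. 225.]]
fix [ 0.59906372 -0.29561317] -115.9897226243231
[[-0.2 -0.3]
 [ 1.  -0.3]
 [-1.2 -2. ]
 [ 1.1 -1.9]
 [ 1.9  3.1]
 [-1.5  0.2]
 [-1.1  1.3]]
knob px shut expected [[379.10124258 199.71950079]] [[337.95296176 154.86693934]]
```

```bash
python3 - <<'E'
from h import *
o=np.array([.59906,-.29561]);a=np.radians(-115.99);R=np.array([[np.cos(a),-np.sin(a)],[np.sin(a),np.cos(a)]])
for lab,n,u,z in [('near strip','top',(360.1,183.4),.085),('far strip','top',(371.3,153.5),.085),('knob','top',(378.9,200),.121),('knob s','scene',(339,149.3),.121)]:
    w=onz(n,[u],z)[0,:2]; print(lab,w,((w-o)@R*1e3).round(1))
# far bore centre, block, pin
print('block top view',onz('top',[(262.3,208),(286,205.3),(286.5,213.2),(263,216)],.106).round(4)[:,:2])
print('block scene',onz('scene',[(289.3,205.3),(295,207.3),(305,195.5),(300,193)],.106).round(4)[:,:2])
print('eye top outline top view',onz('top',[(261,203),(284.5,200.3),(287.5,224),(264,226.5)],.062).round(4)[:,:2])
h=onz('top',[(289.4,245.1)],.046)[0];print('handle',h)
print('handle ends',onz('top',[(276.9,247.7),(302,242.3)],.046)[:,:2])
print('nose',onz('top',[(355.5,231)],.036)); print('handle scene top', onz('scene',[(323,228),(328.5,232),(338,217),(331,214.5)],.046)[:,:2])
print('nose scene',onz('scene',[(348.5,190.5)],.036))
# marks for check
print('tin',onz('top',[(270,153)],.04))
E
python3 - <<'E'
import sys;sys.path.insert(0,'.')
from h import *
crop('pics/top0.png',255,193,40,40,15,'pics/t0b.png',5)
E
```

```text
near strip [ 0.56983981 -0.27861118] [ -2.5 -33.7]
far strip [ 0.63845961 -0.3069046 ] [-7.1 40.4]
knob [ 0.52705532 -0.31040263] [ 44.9 -58.2]
knob s [ 0.53008832 -0.31889555] [ 51.2 -51.8]
block top view [[ 0.5139 -0.0598]
 [ 0.5193 -0.1112]
 [ 0.5021 -0.112 ]
 [ 0.4965 -0.0612]]
block scene [[ 0.5116 -0.0566]
 [ 0.4963 -0.0584]
 [ 0.5022 -0.1099]
 [ 0.5178 -0.111 ]]
eye top outline top view [[ 0.5306 -0.0557]
 [ 0.5363 -0.1092]
 [ 0.4822 -0.1153]
 [ 0.477  -0.0622]]
handle [ 0.4350497  -0.11960745  0.046     ]
handle ends [[ 0.42940248 -0.09096726]
 [ 0.44114343 -0.14853845]]
nose [[ 0.46627128 -0.27437755  0.036     ]]
handle scene top [[ 0.43608802 -0.09294705]
 [ 0.41753073 -0.0884328 ]
 [ 0.42725966 -0.1498571 ]
 [ 0.44667313 -0.14790816]]
nose scene [[ 0.46591559 -0.27277195  0.036     ]]
tin [[ 0.65257466 -0.07703298  0.04      ]]
```

View pics/t0b.png

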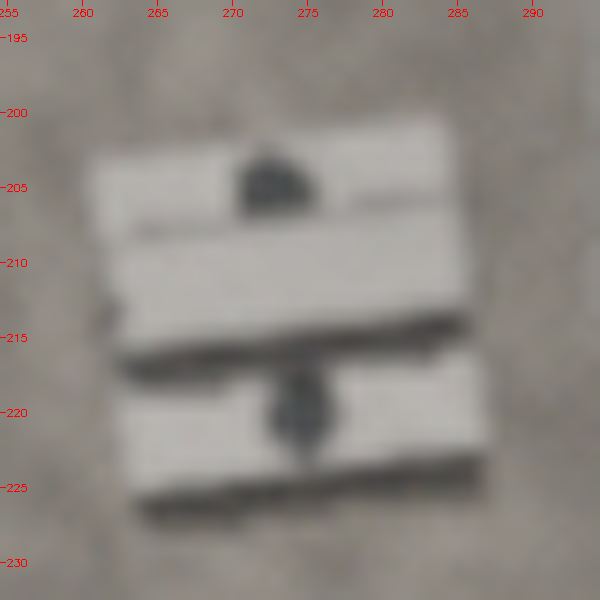

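```bash
cat >> h.py <<'E'
O=np.array([.5988,-.2957]);A=np.radians(-116.0);RF=np.array([[np.cos(A),-np.sin(A)],[np.sin(A),np.cos(A)]])
def fx(x,y): return O+RF@(np.array([x,y])/1e3)
def plan(x,y,z,yaw):
    s=ctrl.get_obs(); p=s['ee_pos']; c=s['eef_rot'][2]; d=np.array([x,y,z])-p
    sp=-((np.radians(yaw)-c+np.pi)%(2*np.pi)-np.pi)
    f=lambda q:np.array([np.cos(q)*d[0]+np.sin(q)*d[1],np.sin(q)*d[0]-np.cos(q)*d[1],-d[2]])*1e3
    print('t',round(s['time_s'],2),'spin',round(sp,3),'(rows %.1f)'%(abs(sp)/.187),'| shift at target yaw',f(np.radians(yaw)).round(1),'at current',f(c).round(1),'len',round(np.linalg.norm(d)*1e3,1),'F',s['force'].round(1),'w',round(s['grip_width']*1e3,1),'q6',round(s['qpos'][5],2))
E
python3 - <<'E'
from h import *
k=fx(45,-57.5);print(k); plan(*k,.20,-26)
E
```

```text
[ 0.52739264 -0.31093939]
t 0.1 spin 0.823 (rows 4.4) | shift at target yaw [ 207.4 -325.7   27. ] at current [379.8 -69.6  27. ] len 387.1 F [ 0.2 -0.2  0.4] w 93.7 q6 -0.07
```

```bash
python3 -m creep '{"xyz": [[0,0,0],[0,0,0],[0,0,0],[0,0,0],[0,0,0]], "spin": [0.165,0.165,0.165,0.165,0.165]}' 45
python3 -m creep '{"xyz": [[31,-50,0],[31,-50,0],[31,-50,0],[31,-50,0],[31,-50,0]], "spin": [0,0,0,0,0]}'
python3 -c "
from h import *
plan(*fx(45,-57.5),.15,-26)"
```

```text
time_s: 0.72
ee_pos: [0.1982, -0.5129, 0.2271]
eef_rot: [-3.141, 0.001, -0.462]
force: [0.0, 0.5, -1.1]
grip_width: 0.0473
time_s: 1.35
ee_pos: [0.4489, -0.3555, 0.2272]
eef_rot: [-3.142, 0.0, -0.456]
force: [0.0, -1.1, -0.4]
grip_width: 0.0449
t 1.35 spin -0.003 (rows 0.0) | shift at target yaw [ 51.  -74.5  77.2] at current [ 50.8 -74.6  77.2] len 118.8 F [ 0.  -1.1 -0.4] w 44.9 q6 1.29
```

```bash
python3 -m creep '{"xyz": [[25,-37,0],[26,-37,40],[0,0,37],[0,0,0]], "spin": [0,0,0,0]}'
python3 -c "
from h import *
plan(*fx(45,-57.5),.122,-26)
for n in ('top','scene'): cv2.imwrite('pics/'+n+'1.png',ctrl.camera(n)[:,:,::-1])
crop('pics/top1.png',320,140,110,90,7,'pics/t1c.png')
crop('pics/scene1.png',285,110,100,80,7.5,'pics/s1c.png')"
```

```text
time_s: 1.85
ee_pos: [0.525, -0.3119, 0.1476]
eef_rot: [-3.141, 0.006, -0.456]
force: [0.5, -0.8, 1.6]
grip_width: 0.0452
t 1.85 spin -0.002 (rows 0.0) | shift at target yaw [ 1.7 -1.9 25.6] at current [ 1.7 -1.9 25.6] len 25.8 F [ 0.5 -0.8  1.6] w 45.2 q6 1.43
```

View pics/t1c.png

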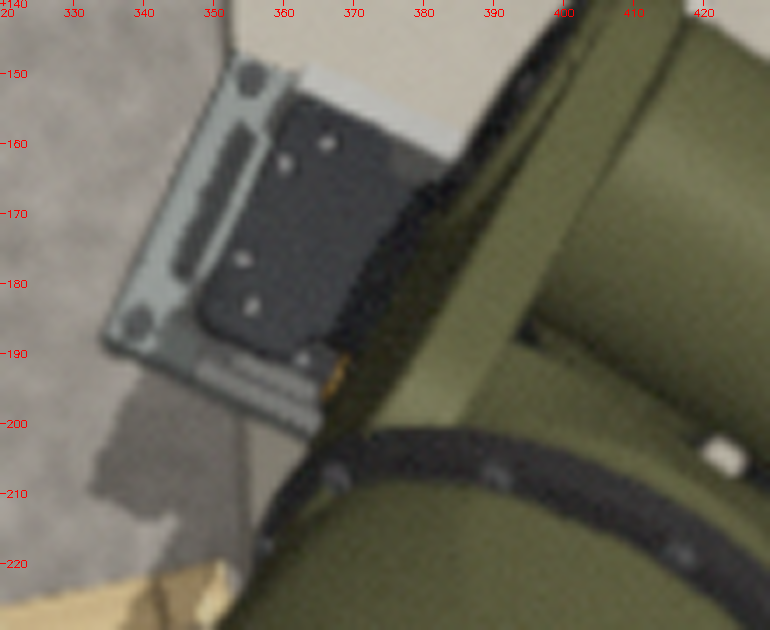

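View pics/s1c.png

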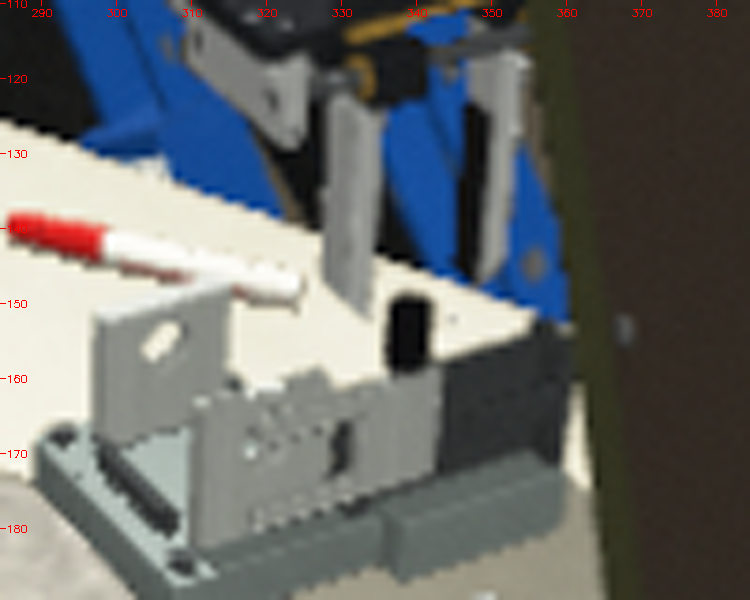

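```bash
python3 -m creep '{"xyz": [[2,-2,12],[0,0,13],[0,0,0]], "spin": [0,0,0]}'
python3 -m creep '{"xyz": [[0,0,0],[0,0,0],[0,0,0]], "spin": [0,0,0]}' 10 15
python3 -c "
from h import *
plan(*fx(95,-57.5),.122,-26)"
```

```text
time_s: 2.33
ee_pos: [0.5281, -0.3118, 0.1243]
eef_rot: [-3.141, 0.002, -0.456]
force: [0.4, 0.1, -0.7]
grip_width: 0.0445
time_s: 2.7
ee_pos: [0.5286, -0.3123, 0.1258]
eef_rot: [3.141, -0.001, -0.456]
force: [-1.9, -1.3, 0.4]
grip_width: 0.0189
t 2.7 spin -0.002 (rows 0.0) | shift at target yaw [-1.7 49.3  3.8] at current [-1.6 49.3  3.8] len 49.5 F [-1.9 -1.3  0.4] w 18.9 q6 1.43
```

```bash
python3 -m creep '{"xyz": [[0,13,2],[0,13,0],[0,13,0],[0,11,0],[0,0,0]], "spin": [0,0,0,0,0]}'
python3 -c "
from h import *
plan(*fx(95,-57.5),.122,-26)
cv2.imwrite('pics/scene2.png',ctrl.camera('scene')[:,:,::-1])
crop('pics/scene2.png',285,110,100,80,7.5,'pics/s2c.png')"
```

```text
time_s: 3.32
ee_pos: [0.5069, -0.3577, 0.1253]
eef_rot: [3.141, -0.003, -0.457]
force: [-3.5, 1.2, 13.2]
grip_width: 0.0177
t 3.33 spin -0.003 (rows 0.0) | shift at target yaw [-2.  -1.   3.3] at current [-2.  -1.   3.3] len 4.0 F [-3.5  1.2 13.2] w 17.7 q6 1.35
```

View pics/s2c.png

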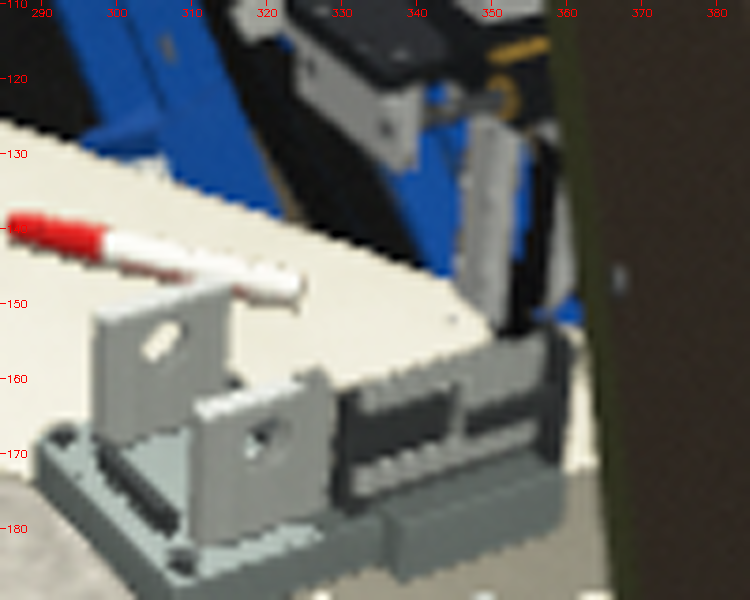

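```bash
python3 -m creep '{"xyz": [[0,2,-1],[0,1,0],[0,0,0]], "spin": [0,0,0]}'
python3 -c "
from h import *
plan(*fx(95,-57.5),.122,-26)"
```

```text
time_s: 3.75
ee_pos: [0.5067, -0.358, 0.1253]
eef_rot: [-3.138, -0.002, -0.455]
force: [6.6, 11.7, 7.3]
grip_width: 0.0173
t 3.75 spin -0.002 (rows 0.0) | shift at target yaw [-2.  -1.4  3.3] at current [-2.  -1.4  3.3] len 4.1 F [ 6.6 11.7  7.3] w 17.3 q6 1.35
```

```bash
sed -i 's/^O=.*;A=/O=np.array([.5988,-.2957])+.0012*np.array([-.438,-.899]);A=/' h.py
python3 -m creep '{"xyz": [[0,-3,0],[0,0,0]], "spin": [0,0]}' 50
python3 -m creep '{"xyz": [[0,0,-40],[0,0,-40],[0,0,0]], "spin": [0,0,-0.18]}'
python3 -m creep '{"xyz": [[0,0,0],[0,0,0],[0,0,0],[0,0,0],[0,0,0]], "spin": [-0.185,-0.185,-0.185,-0.185,-0.185]}'
python3 -m creep '{"xyz": [[0,0,0],[0,0,0],[0,0,0],[0,0,0],[0,0,0]], "spin": [-0.185,-0.185,-0.185,-0.185,-0.185]}'
python3 -c "
from h import *
plan(.507,-.0855,.15,96)
for n in ('top','scene'): cv2.imwrite('pics/'+n+'3.png',ctrl.camera(n)[:,:,::-1])
crop('pics/top3.png',320,140,110,90,7,'pics/t3c.png')
crop('pics/scene3.png',285,130,90,70,7.5,'pics/s3c.png')"
```

```text
time_s: 4.0
ee_pos: [0.5065, -0.3569, 0.1244]
eef_rot: [3.141, 0.0, -0.456]
force: [-0.7, 0.6, 0.8]
grip_width: 0.0342
time_s: 4.38
ee_pos: [0.5072, -0.3578, 0.2079]
eef_rot: [3.139, -0.005, -0.273]
force: [-0.5, -0.0, 0.2]
grip_width: 0.0498
time_s: 5.0
ee_pos: [0.5063, -0.3572, 0.2043]
eef_rot: [-3.141, 0.0, 0.655]
force: [-0.2, 0.2, -0.7]
grip_width: 0.05
time_s: 5.62
ee_pos: [0.5063, -0.3572, 0.2043]
eef_rot: [-3.141, -0.0, 1.58]
force: [-0.5, 0.0, -1.0]
grip_width: 0.05
t 5.62 spin -0.096 (rows 0.5) | shift at target yaw [270.1  29.1  54.3] at current [271.7   3.1  54.3] len 277.0 F [-0.5  0.  -1. ] w 50.0 q6 -0.68
```

View pics/s3c.png

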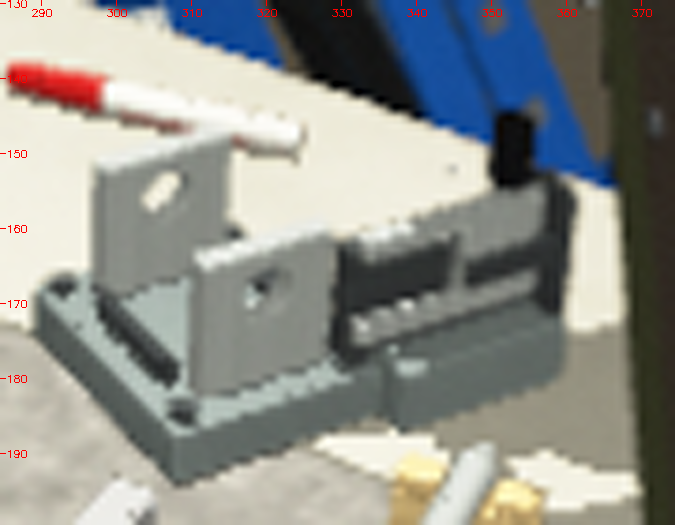

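```bash
python3 -m creep '{"xyz": [[0,0,0],[58,7,0],[58,7,0],[58,7,0],[58,7,0]], "spin": [-0.096,0,0,0,0]}'
python3 -m creep '{"xyz": [[38,1,0],[0,0,30],[0,0,20],[0,0,0]], "spin": [0,0,0,0]}'
python3 -c "
from h import *
plan(.507,-.0855,.091,96)
for n in ('top','scene'): cv2.imwrite('pics/'+n+'4.png',ctrl.camera(n)[:,:,::-1])
crop('pics/scene4.png',265,150,90,80,7.5,'pics/s4c.png')"
```

```text
time_s: 6.35
ee_pos: [0.5112, -0.1216, 0.2046]
eef_rot: [3.141, 0.0, 1.664]
force: [-0.3, -0.0, 0.4]
grip_width: 0.0499
time_s: 6.85
ee_pos: [0.5082, -0.0853, 0.1534]
eef_rot: [-3.139, -0.001, 1.666]
force: [-0.3, 0.9, -0.3]
grip_width: 0.0497
t 6.85 spin -0.01 (rows 0.1) | shift at target yaw [-0.1 -1.2 62.4] at current [-0.1 -1.2 62.4] len 62.5 F [-0.3  0.9 -0.3] w 49.7 q6 -0.33
```

View pics/s4c.png

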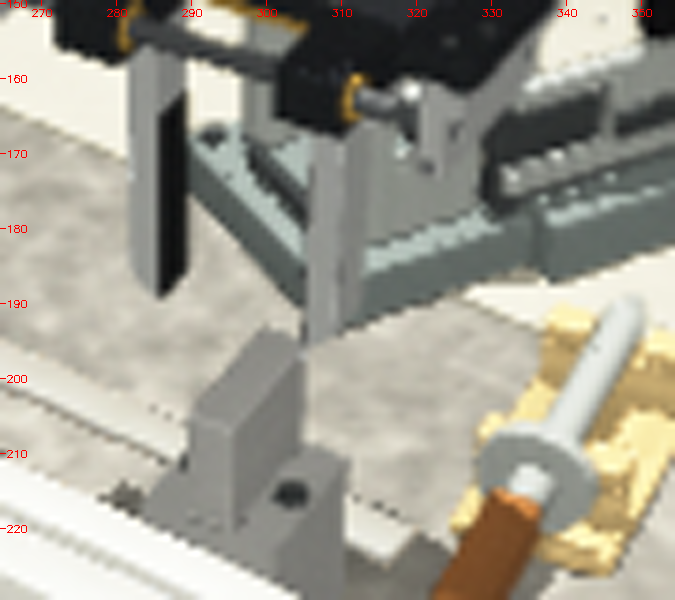

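View pics/top4.png

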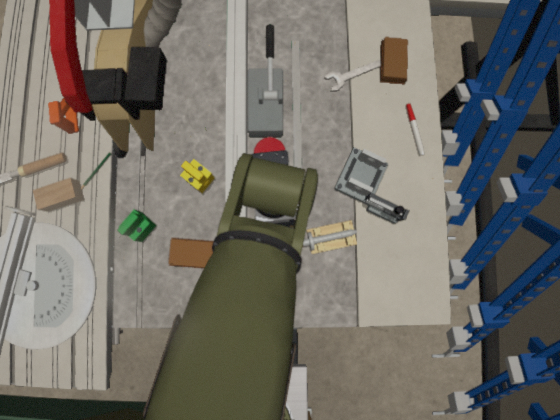

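```bash
python3 -m creep '{"xyz": [[0,-1,30],[0,0,30],[0,0,0]], "spin": [0,0,0]}'
python3 -m creep '{"xyz": [[0,0,0],[0,0,0],[0,0,0]], "spin": [0,0,0]}' 10 35
python3 -m creep '{"xyz": [[0,0,-15],[0,0,-40],[0,0,-50],[0,0,-20],[0,0,0]], "spin": [0,0,0,0,0]}'
python3 -c "
from h import *
plan(*fx(0,0),.22,154)"
```

```text
time_s: 7.32
ee_pos: [0.5073, -0.0855, 0.0939]
eef_rot: [-3.14, -0.001, 1.668]
force: [0.7, 0.2, 0.9]
grip_width: 0.0499
time_s: 7.7
ee_pos: [0.5081, -0.0855, 0.0953]
eef_rot: [3.14, 0.0, 1.67]
force: [-0.1, -0.6, 0.3]
grip_width: 0.0235
time_s: 8.32
ee_pos: [0.5082, -0.0855, 0.2214]
eef_rot: [3.139, 0.001, 1.67]
force: [-0.1, -0.2, -1.2]
grip_width: 0.0175
t 8.32 spin -1.018 (rows 5.4) | shift at target yaw [-173.6 -150.4    1.4] at current [-219.2   68.8    1.4] len 229.7 F [-0.1 -0.2 -1.2] w 17.5 q6 -0.34
```

```bash
python3 -c "
from h import *
cv2.imwrite('pics/scene5.png',ctrl.camera('scene')[:,:,::-1])
crop('pics/scene5.png',255,110,100,100,6,'pics/s5c.png')
print(ctrl.get_obs()['force'])"
```

```text
[ 0.10077131  0.38923643 -3.14777618]
```

View pics/s5c.png

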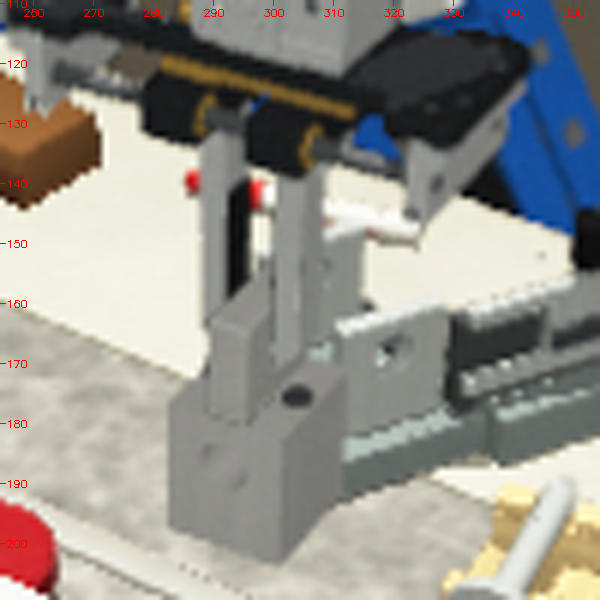

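```bash

python3 -m creep '{"xyz": [[0,0,0],[0,0,0],[0,0,0],[0,0,0],[0,0,0]], "spin": [-0.17,-0.17,-0.17,-0.17,-0.17]}'
python3 -m creep '{"xyz": [[0,0,0],[-43,-37,0],[-43,-37,0],[-43,-37,0],[-43,-37,0]], "spin": [-0.168,0,0,0,0]}'
python3 -m creep '{"xyz": [[0,0,0],[0,0,0]], "spin": [0,0]}'
python3 -c "
from h import *
plan(*fx(0,0),.22,154)"
```

```text
time_s: 9.0
ee_pos: [0.5072, -0.0853, 0.218]
eef_rot: [-3.141, -0.002, 2.525]
force: [-0.7, 0.5, -2.1]
grip_width: 0.0175
time_s: 9.62
ee_pos: [0.5976, -0.2954, 0.2177]
eef_rot: [3.141, -0.002, 2.688]
force: [0.8, 1.1, -1.7]
grip_width: 0.0179
time_s: 9.88
ee_pos: [0.597, -0.2933, 0.218]
eef_rot: [3.141, -0.002, 2.688]
force: [0.1, -0.6, -1.8]
grip_width: 0.0175
t 9.88 spin -0.0 (rows 0.0) | shift at target yaw [-2.7 -2.6 -2. ] at current [-2.7 -2.6 -2. ] len 4.3 F [ 0.1 -0.6 -1.8] w 17.5 q6 -1.63
```

```bash

python3 -m creep '{"xyz": [[-3,-3,10],[0,0,10],[0,0,0]], "spin": [0,0,0]}'
python3 -c "
from h import *
plan(*fx(0,0),.22,154)
for n in ('top','scene'): cv2.imwrite('pics/'+n+'6.png',ctrl.camera(n)[:,:,::-1])
crop('pics/scene6.png',280,100,80,95,6.3,'pics/s6c.png')
crop('pics/top6.png',330,130,90,90,6.5,'pics/t6c.png')"
```

```text
time_s: 10.25
ee_pos: [0.5985, -0.2972, 0.1983]
eef_rot: [3.141, -0.002, 2.688]
force: [0.6, -0.2, -1.1]
grip_width: 0.0175
t 10.25 spin 0.0 (rows 0.0) | shift at target yaw [  0.4   0.3 -21.7] at current [  0.4   0.3 -21.7] len 21.7 F [ 0.6 -0.2 -1.1] w 17.5 q6 -1.63
```

View pics/s6c.png

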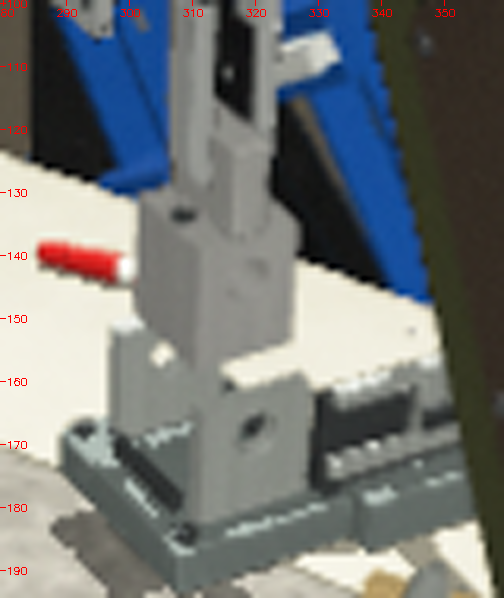

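View pics/t6c.png

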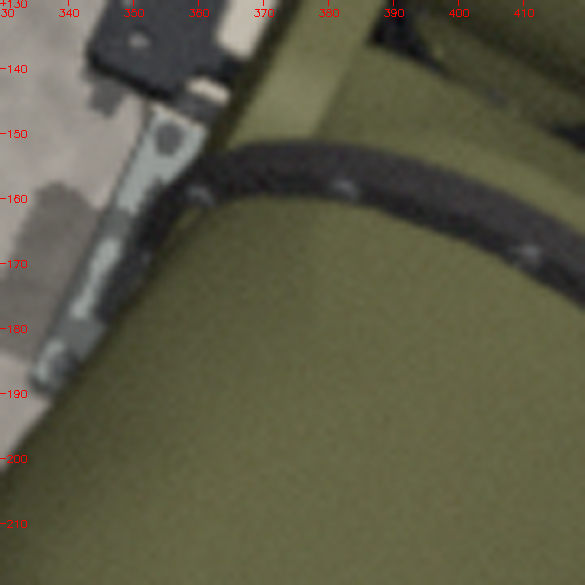

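```bash
python3 -c "
from h import *
s=ctrl.get_obs()['ee_pos'][:2]
for h in (.095,.100,.105):
  C=[np.r_[s+RF@(np.array(p)/1e3),z] for z in (h,h+.062) for p in ((-25,27),(-25,-27),(25,-27))]
  print(h,proj('scene',C).round(1).tolist())
print('cheek near top corners',proj('scene',[np.r_[fx(*p),.085] for p in ((-28,-42),(28,-42),(-28,42))]).round(1).tolist())
"
```

```text
0.095 [[300.9, 150.5], [310.7, 159.8], [326.0, 155.1], [301.3, 131.4], [311.4, 140.4], [327.2, 135.9]]
0.1 [[300.9, 149.0], [310.7, 158.3], [326.1, 153.6], [301.4, 129.8], [311.5, 138.8], [327.3, 134.3]]
0.105 [[301.0, 147.5], [310.8, 156.7], [326.2, 152.0], [301.4, 128.2], [311.5, 137.2], [327.4, 132.7]]
cheek near top corners [[312.4, 166.0], [329.7, 160.6], [297.3, 151.4]]
```

```bash

python3 -m creep '{"xyz": [[0,0,15],[0,0,15],[0,0,10],[0,0,8],[0,0,0]], "spin": [0,0,0,0,0]}'
python3 -c "
from h import *
plan(*fx(0,0),.123,154)
for n in ('scene',): cv2.imwrite('pics/'+n+'7.png',ctrl.camera(n)[:,:,::-1])
crop('pics/scene7.png',280,110,80,85,7,'pics/s7c.png')"
```

```text
time_s: 10.98
ee_pos: [0.5987, -0.2978, 0.1508]
eef_rot: [3.142, -0.001, 2.688]
force: [0.0, 0.4, -1.6]
grip_width: 0.0179
t 10.97 spin -0.0 (rows 0.0) | shift at target yaw [ 0.8  0.7 27.8] at current [ 0.8  0.7 27.8] len 27.8 F [ 0.   0.4 -1.6] w 17.9 q6 -1.63
```

View pics/s7c.png

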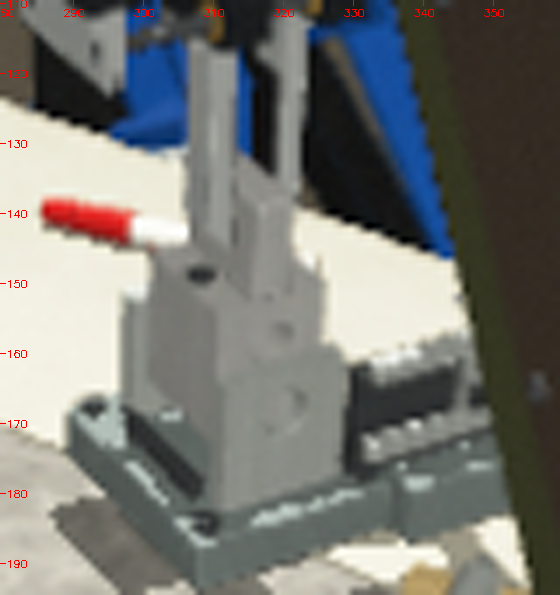

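Block is between the cheeks, unobstructed. Continue down to the base.

```bash

python3 -m creep '{"xyz": [[1,1,10],[0,0,10],[0,0,3],[0,0,0]], "spin": [0,0,0,0]}'
python3 -m creep '{"xyz": [[0,0,2],[0,0,2],[0,0,0]], "spin": [0,0,0]}'
python3 -m creep '{"xyz": [[0,0,2],[0,0,2],[0,0,0]], "spin": [0,0,0]}'

```

```text
time_s: 11.52
ee_pos: [0.5983, -0.2965, 0.1282]
eef_rot: [3.142, -0.0, 2.688]
force: [-0.7, 0.4, -1.5]
grip_width: 0.0177
time_s: 11.9
ee_pos: [0.5988, -0.2968, 0.1264]
eef_rot: [-3.141, 0.002, 2.688]
force: [-4.3, 1.6, 10.8]
grip_width: 0.0178
time_s: 12.28
ee_pos: [0.5998, -0.2973, 0.1262]
eef_rot: [-3.141, 0.007, 2.688]
force: [-10.2, 4.5, 33.7]
grip_width: 0.018
```

```bash

python3 -m creep '{"xyz": [[0,0,-4],[0,0,0]], "spin": [0,0]}'
python3 -c "
from h import *
for n in ('scene',): cv2.imwrite('pics/'+n+'8.png',ctrl.camera(n)[:,:,::-1])
crop('pics/scene8.png',280,110,80,85,7,'pics/s8c.png')
s=fx(0,0)
C=[np.r_[s+RF@(np.array(p)/1e3),.025+z] for z,p in ((.062,(-25,27)),(.062,(-25,-27)),(.106,(-9,27)),(.106,(-9,-27)),(.106,(9,-27)))]
print(proj('scene',C).round(1).tolist())"
```

```text
time_s: 12.52
ee_pos: [0.5989, -0.2968, 0.1262]
eef_rot: [-3.141, 0.002, 2.688]
force: [-2.7, 2.2, 12.7]
grip_width: 0.0178
[[300.9, 153.0], [310.6, 162.4], [306.1, 138.3], [316.2, 147.4], [321.8, 145.7]]
```

View pics/s8c.png

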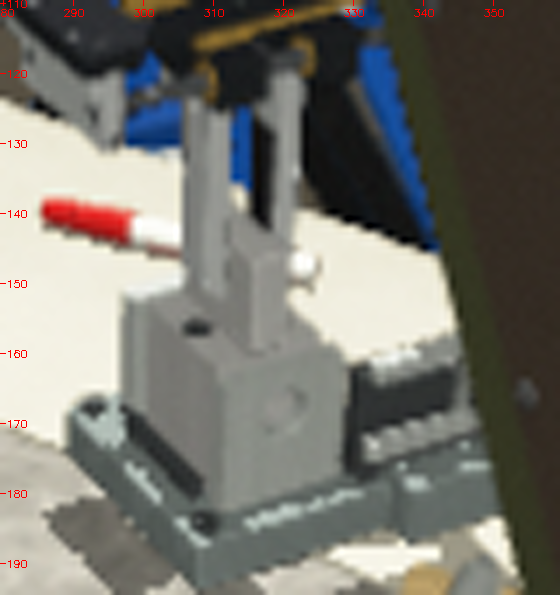

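```bash

python3 -m creep '{"xyz": [[0,0,-2],[0,0,0]], "spin": [0,0]}'
python3 -m creep '{"xyz": [[0,0,0],[0,0,0],[0,0,0]], "spin": [0,0,0]}' 50
python3 -m creep '{"xyz": [[0,0,-40],[0,0,-40],[0,0,0],[0,0,0]], "spin": [0,0,0,0]}' 
python3 -c "
from h import *
plan(.4345,-.119,.2,101.4)
for n in ('scene',): cv2.imwrite('pics/'+n+'9.png',ctrl.camera(n)[:,:,::-1])
crop('pics/scene9.png',280,110,80,85,7,'pics/s9c.png')
"
```

```text
time_s: 12.82
ee_pos: [0.5984, -0.2965, 0.1264]
eef_rot: [3.142, -0.0, 2.688]
force: [-0.6, 0.8, 1.7]
grip_width: 0.0178
time_s: 13.2
ee_pos: [0.5984, -0.2965, 0.1263]
eef_rot: [-3.142, -0.0, 2.688]
force: [-0.2, 0.2, 0.7]
grip_width: 0.0446
time_s: 13.7
ee_pos: [0.5982, -0.2964, 0.2055]
eef_rot: [3.142, -0.001, 2.688]
force: [0.4, 0.6, -0.3]
grip_width: 0.0497
t 13.7 spin 0.918 (rows 4.9) | shift at target yaw [ 206.2 -125.4    5.5] at current [224.8  87.7   5.5] len 241.4 F [ 0.4  0.6 -0.3] w 49.7 q6 -1.63
```

View pics/s9c.png

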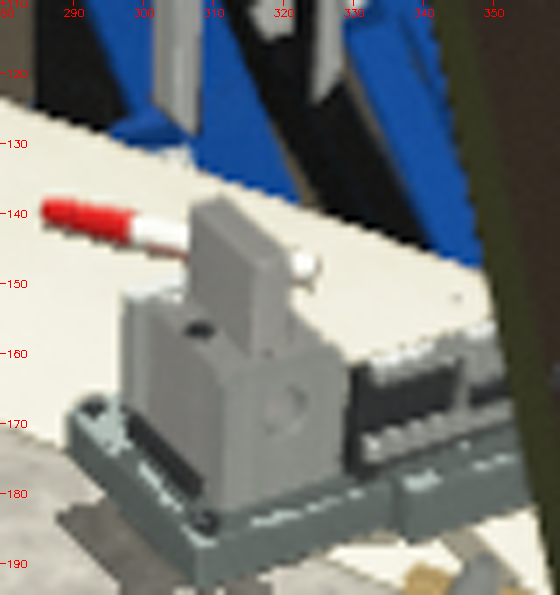

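```bash

python3 -m creep '{"xyz": [[0,0,0],[0,0,0],[0,0,0],[0,0,0],[0,0,0]], "spin": [0.184,0.184,0.184,0.184,0.182]}'
python3 -m creep '{"xyz": [[51,-31,0],[51,-31,0],[51,-31,0],[51,-31,0],[0,0,0]], "spin": [0,0,0,0,0]}'
python3 -c "
from h import *
plan(.4345,-.119,.039,101.4)
for n in ('scene','top'): cv2.imwrite('pics/'+n+'10.png',ctrl.camera(n)[:,:,::-1])
crop('pics/scene10.png',280,110,100,140,4.2,'pics/s10c.png')
crop('pics/top10.png',330,130,90,90,6.5,'pics/t10c.png')
print(proj('scene',[np.r_[fx(0,-42),.065]]))
"
```

```text
time_s: 14.38
ee_pos: [0.5981, -0.2963, 0.2049]
eef_rot: [-3.14, -0.002, 1.764]
force: [-0.2, -0.4, -0.0]
grip_width: 0.0503
time_s: 15.0
ee_pos: [0.4343, -0.119, 0.2058]
eef_rot: [-3.14, -0.001, 1.772]
force: [1.0, -0.3, 0.6]
grip_width: 0.05
t 15.0 spin 0.002 (rows 0.0) | shift at target yaw [-0.000e+00  1.000e-01  1.668e+02] at current [-0.000e+00  1.000e-01  1.668e+02] len 166.8 F [ 1.  -0.3  0.6] w 50.0 q6 -0.55
[[320.80523997 169.23270438]]
```

View pics/s10c.png

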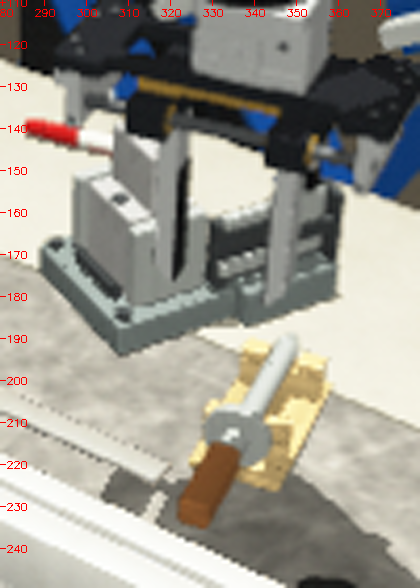

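View pics/t10c.png

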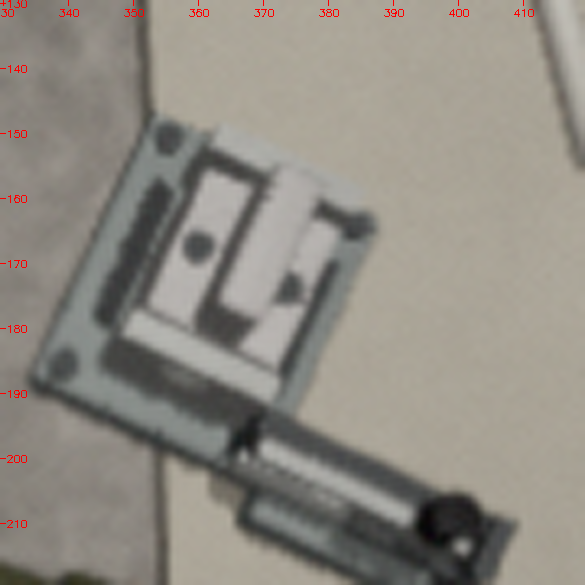

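```bash

python3 -m creep '{"xyz": [[0,0,40],[0,0,40],[0,0,15],[0,0,0]], "spin": [0,0,0,0]}'
python3 -c "
from h import *
plan(.4345,-.119,.039,101.4)
print(onz('top',[(272,291)],.05),onz('scene',[(358,258)],.05),tri([(272,291)],[(358,258)]))
cv2.imwrite('pics/scene11.png',ctrl.camera('scene')[:,:,::-1])
crop('pics/scene11.png',290,160,100,120,5,'pics/s11c.png')
"
```

```text
time_s: 15.6
ee_pos: [0.4367, -0.1215, 0.111]
eef_rot: [-3.14, -0.001, 1.769]
force: [1.1, 0.7, 1.2]
grip_width: 0.05
t 15.6 spin -0.0 (rows 0.0) | shift at target yaw [ 2.8 -1.7 72. ] at current [ 2.8 -1.7 72. ] len 72.1 F [1.1 0.7 1.2] w 50.0 q6 -0.55
[[ 0.33192716 -0.07889911  0.05      ]] [[ 0.3148246  -0.04906951  0.05      ]] [[ 0.32852995 -0.07911438  0.01671903  0.00166207]]
```

View pics/s11c.png

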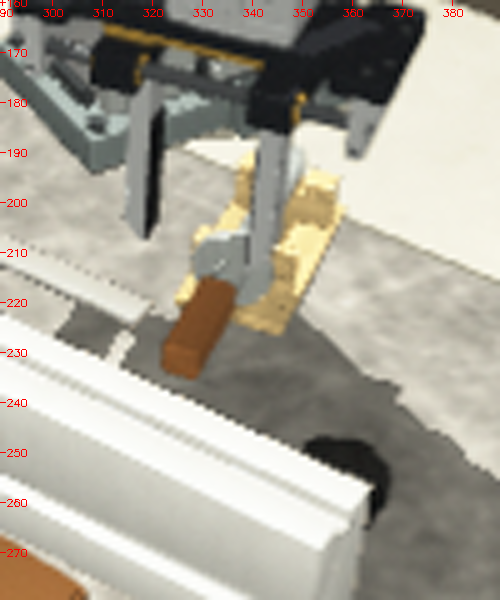

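```bash

python3 -m creep '{"xyz": [[3,-2,20],[0,0,25],[0,0,20],[0,0,7],[0,0,0]], "spin": [0,0,0,0,0]}'
python3 -c "
from h import *
plan(.4345,-.119,.039,101.4)
cv2.imwrite('pics/scene12.png',ctrl.camera('scene')[:,:,::-1])
crop('pics/scene12.png',290,160,100,120,5,'pics/s12c.png')
"
```

```text
time_s: 16.27
ee_pos: [0.4345, -0.1187, 0.0402]
eef_rot: [3.141, 0.0, 1.77]
force: [-0.1, -0.8, -0.3]
grip_width: 0.05
t 16.27 spin -0.0 (rows 0.0) | shift at target yaw [-0.3 -0.   1.2] at current [-0.3 -0.   1.2] len 1.2 F [-0.1 -0.8 -0.3] w 50.0 q6 -0.55
```

View pics/s12c.png

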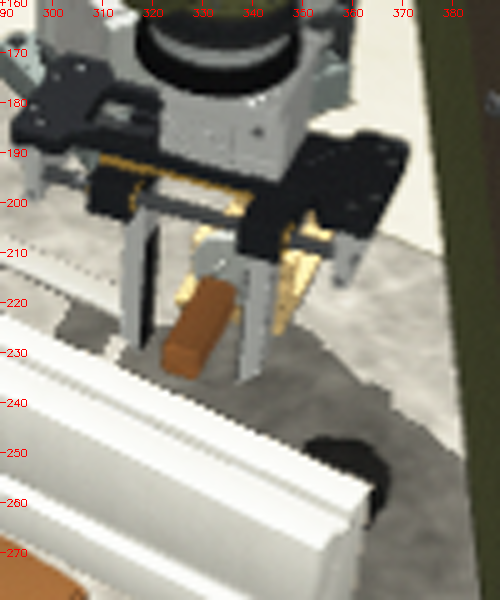

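```bash

python3 -m creep '{"xyz": [[0,0,0],[0,0,0],[0,0,0],[0,0,0],[0,0,0]], "spin": [0,0,0,0,0]}' 14 55
python3 -c "
from h import *
plan(.4345,-.119,.039,101.4)"
python3 -m creep '{"xyz": [[0,0,-8],[0,0,-15],[0,0,-20],[0,0,-20],[0,0,0]], "spin": [0,0,0,0,0]}'
python3 -c "
from h import *
for n in ('scene','top'): cv2.imwrite('pics/'+n+'13.png',ctrl.camera(n)[:,:,::-1])
crop('pics/scene13.png',290,150,100,100,6,'pics/s13c.png')
crop('pics/top13.png',260,180,110,80,7,'pics/t13c.png')
plan(*fx(0,-225),.07,154)"
```

```text
time_s: 16.95
ee_pos: [0.434, -0.1185, 0.0395]
eef_rot: [3.141, 0.0, 1.77]
force: [0.3, 0.5, 1.1]
grip_width: 0.02
t 16.95 spin 0.0 (rows 0.0) | shift at target yaw [-0.6  0.4  0.5] at current [-0.6  0.4  0.5] len 0.8 F [0.3 0.5 1.1] w 20.0 q6 -0.55
time_s: 17.58
ee_pos: [0.4347, -0.1188, 0.1042]
eef_rot: [3.139, 0.002, 1.77]
force: [0.7, -0.7, -2.4]
grip_width: 0.0197
t 17.68 spin -0.918 (rows 4.9) | shift at target yaw [ -1.  -88.2  32.4] at current [-70.6 -52.8  32.4] len 93.9 F [-0.5  0.6 -0.5] w 19.4 q6 -0.55
```

View pics/s13c.png

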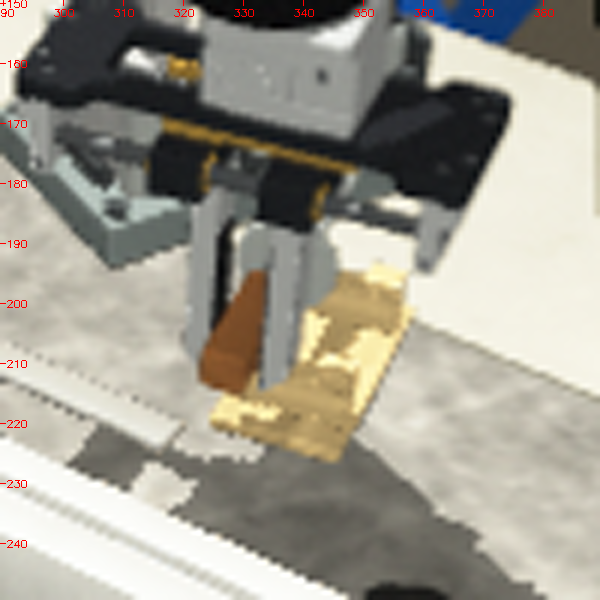

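View pics/t13c.png

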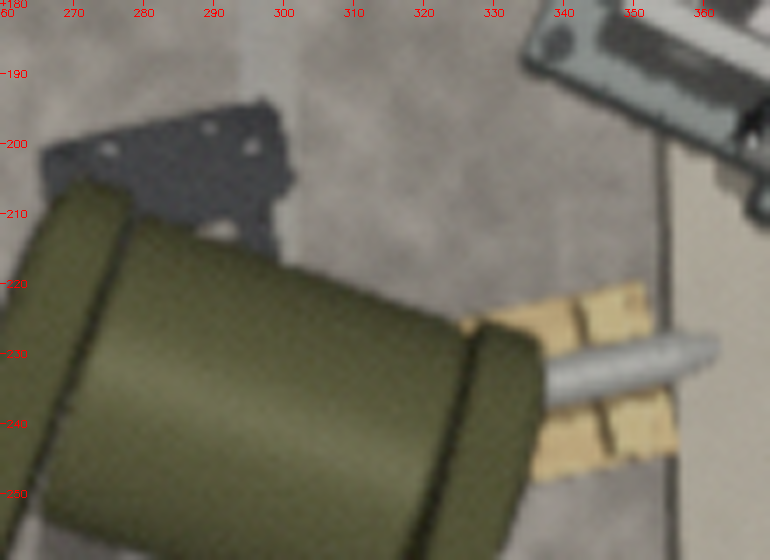

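```bash

python3 -m creep '{"xyz": [[0,0,0],[0,0,0],[0,0,0],[0,0,0],[0,0,0]], "spin": [-0.184,-0.184,-0.184,-0.184,-0.182]}'
python3 -m creep '{"xyz": [[0,-30,0],[0,-30,0],[0,-28,10],[0,0,15],[0,0,0]], "spin": [0,0,0,0,0]}'
python3 -c "
from h import *
for n in ('scene','top'): cv2.imwrite('pics/'+n+'14.png',ctrl.camera(n)[:,:,::-1])
crop('pics/scene14.png',290,130,100,110,5.4,'pics/s14c.png')
crop('pics/top14.png',280,150,130,100,6,'pics/t14c.png')
print('nose before',onz('top',[(362,229.3)],.1007))
plan(*fx(0,-225),.0688,154)
print(proj('top',[np.r_[fx(0,-65),.077],np.r_[fx(0,-50),.077]]),proj('scene',[np.r_[fx(0,-65),.077],np.r_[fx(0,-50),.077]]))"
```

```text
time_s: 18.3
ee_pos: [0.4335, -0.1184, 0.1016]
eef_rot: [-3.141, -0.002, 2.694]
force: [-0.0, -0.3, -1.3]
grip_width: 0.0195
time_s: 18.92
ee_pos: [0.3947, -0.1968, 0.076]
eef_rot: [3.141, -0.003, 2.688]
force: [-0.4, -0.1, -1.7]
grip_width: 0.0198
nose before [[ 0.46587775 -0.27594222  0.1007    ]]
t 19.02 spin 0.001 (rows 0.0) | shift at target yaw [-0.9 -0.8  8.5] at current [-0.9 -0.8  8.5] len 8.6 F [-0.5 -0.9 -2. ] w 19.5 q6 -1.66
[[355.30189196 197.19537539]
 [357.99058529 191.25092877]] [[325.42960171 169.8669739 ]
 [322.53124371 167.12273694]]
```

View pics/s14c.png

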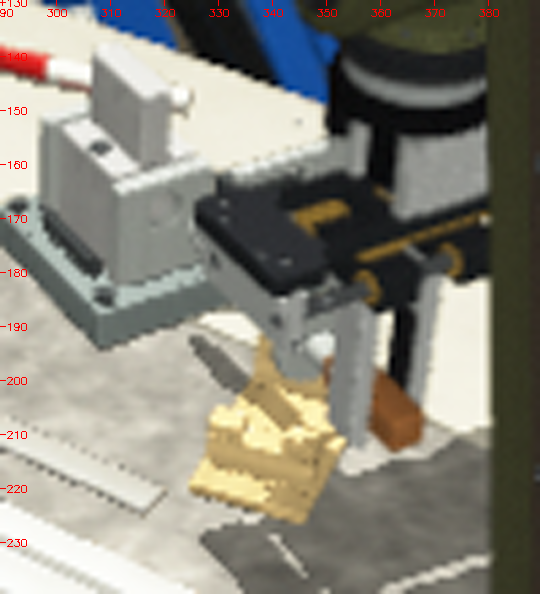

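View pics/t14c.png

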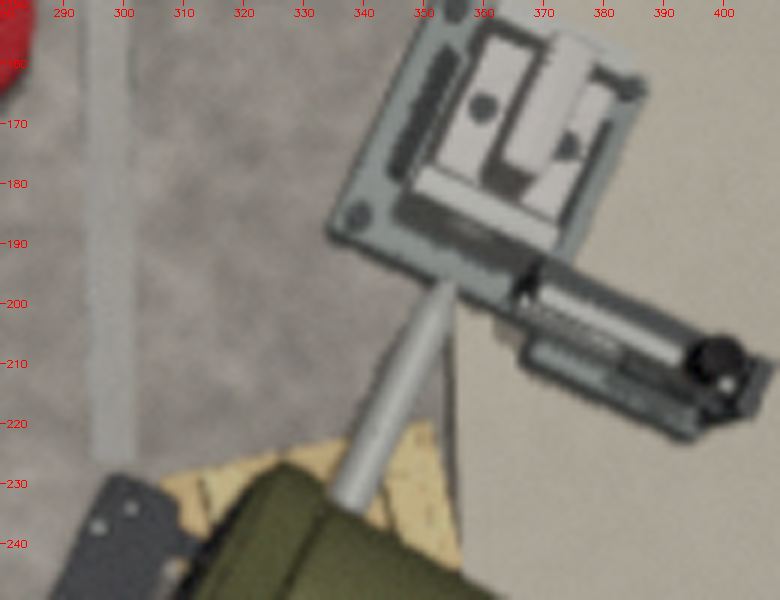

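```bash
python3 -c "
from h import *
f=lambda u,z:((onz('top',[u],z)[0,:2]-O)@RF*1e3).round(1)
c=lambda x,y,o,k:(o[0]-.5+x/k,o[1]-.5+y/k)
print('strip center',f(c(203,356,(330,130),6.5),.085))
for p in ((133,310),(285,380),(275,402),(120,332)): print('strip',f(c(*p,(330,130),6.5),.085))
print('nose',f(c(447,283,(280,150),6),.073), f(c(350,500,(280,150),6),.073))
print('knob',f(c(450,515,(330,130),6.5),.121))
g=cv2.cvtColor(cv2.imread('pics/top10.png'),cv2.COLOR_BGR2GRAY)
crop('pics/top10.png',340,150,45,50,12,'pics/t10d.png',5)
crop('pics/top14.png',330,185,40,55,11,'pics/t14d.png',5)
"
```

```text
strip center [ -1.8 -34.7]
strip [-30.3 -30.5]
strip [ 27.4 -30.1]
strip [ 27.3 -38.6]
strip [-31.2 -39.5]
nose [ -2.7 -64.3] [  -2.1 -154.4]
knob [ 90.1 -56.8]
```

View pics/t10d.png

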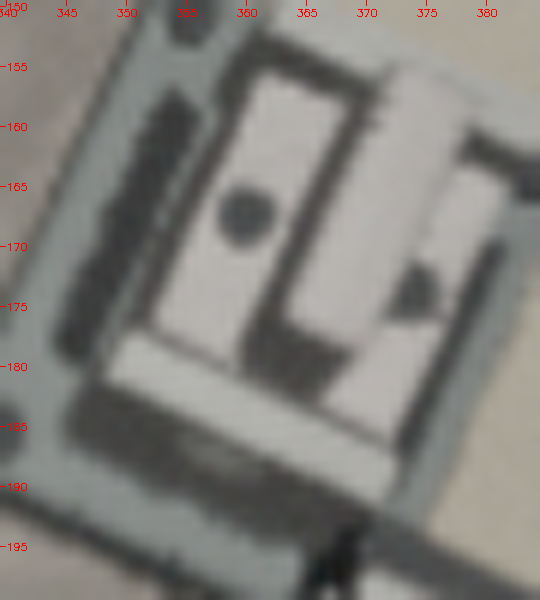

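View pics/t14d.png

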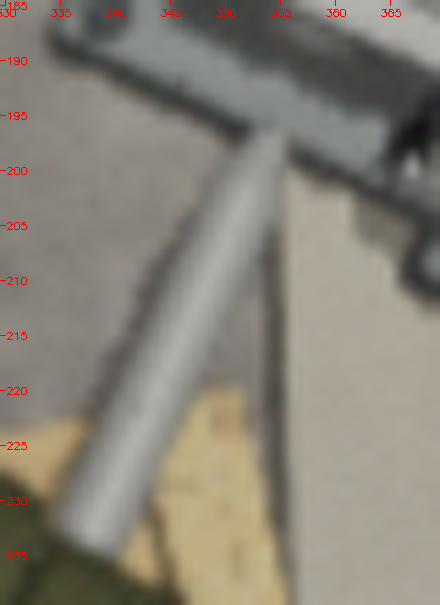

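```bash

python3 -m creep '{"xyz": [[0,-1,4],[0,0,4],[-10,0,0],[-8,0,0],[0,0,0]], "spin": [0,0,0,0,0]}'
python3 -c "
from h import *
plan(*fx(0,-206),.0685,154)
for n in ('scene','top'): cv2.imwrite('pics/'+n+'15.png',ctrl.camera(n)[:,:,::-1])
crop('pics/scene15.png',295,140,80,70,8,'pics/s15c.png',5)
crop('pics/top15.png',330,160,60,70,8,'pics/t15c.png',5)
"
```

```text
time_s: 19.65
ee_pos: [0.4117, -0.2067, 0.0695]
eef_rot: [3.142, 0.0, 2.688]
force: [0.4, 0.2, -1.1]
grip_width: 0.0193
t 19.65 spin 0.0 (rows 0.0) | shift at target yaw [-1.2  0.8  1. ] at current [-1.2  0.8  1. ] len 1.7 F [ 0.4  0.2 -1.1] w 19.3 q6 -1.66
```

View pics/s15c.png

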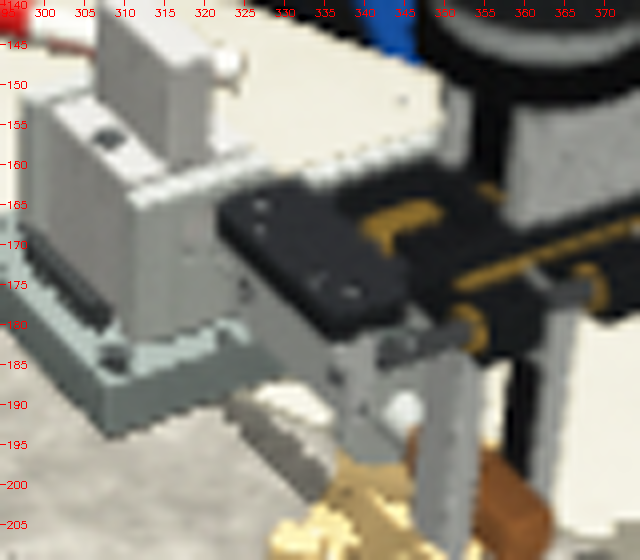

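View pics/t15c.png

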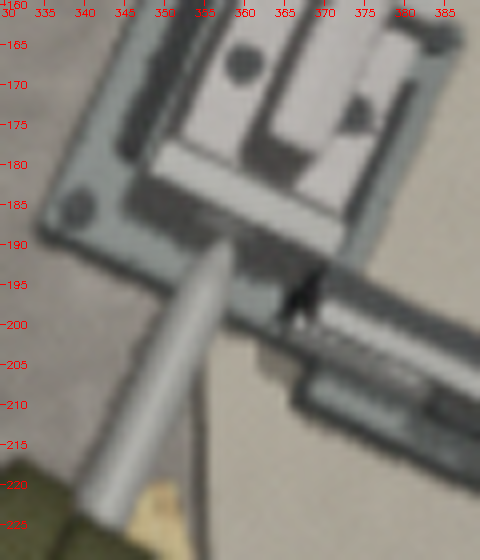

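```bash

python3 -m creep '{"xyz": [[-6,0,1],[-6,0,0],[-6,0,0],[-6,0,0],[0,0,0]], "spin": [0,0,0,0,0]}'
python3 -c "
from h import *
plan(*fx(0,-182),.0685,154)
cv2.imwrite('pics/top16.png',ctrl.camera('top')[:,:,::-1])
crop('pics/top16.png',330,160,60,70,8,'pics/t16c.png',5)
"
```

```text
time_s: 20.38
ee_pos: [0.433, -0.2171, 0.0684]
eef_rot: [3.142, 0.0, 2.688]
force: [-1.1, 0.1, -2.3]
grip_width: 0.0196
t 20.38 spin 0.0 (rows 0.0) | shift at target yaw [-1.5  0.8 -0.1] at current [-1.5  0.8 -0.1] len 1.7 F [-1.1  0.1 -2.3] w 19.6 q6 -1.66
```

View pics/t16c.png

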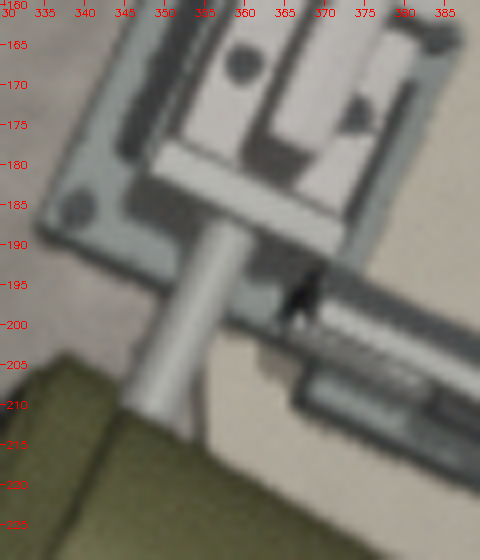

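```bash

python3 -m creep '{"xyz": [[-6,0,0],[-6,0,0],[-6,0,0],[-6,0,0],[0,0,0]], "spin": [0,0,0,0,0]}'
python3 -m creep '{"xyz": [[-6,0,0],[-6,0,0],[-6,0,0],[0,0,0]], "spin": [0,0,0,0]}'
python3 -c "
from h import *
plan(*fx(0,-96),.0685,154)
"
```

```text
time_s: 21.05
ee_pos: [0.4545, -0.2276, 0.0683]
eef_rot: [3.142, -0.0, 2.688]
force: [-0.8, 0.5, -1.7]
grip_width: 0.0195
time_s: 21.55
ee_pos: [0.4707, -0.2355, 0.0684]
eef_rot: [-3.142, 0.0, 2.688]
force: [0.2, 0.1, -1.4]
grip_width: 0.0198
t 21.55 spin 0.0 (rows 0.0) | shift at target yaw [-45.5   0.8  -0.1] at current [-45.5   0.8  -0.1] len 45.5 F [ 0.2  0.1 -1.4] w 19.8 q6 -1.65
```

```bash

python3 -m creep '{"xyz": [[-6,0,0],[-6,0,0],[-6,0,0],[0,0,0]], "spin": [0,0,0,0]}'
python3 -m creep '{"xyz": [[-6,0,0],[-6,0,0],[-6,0,0],[0,0,0]], "spin": [0,0,0,0]}'
python3 -c "
from h import *
plan(*fx(0,-96),.0685,154)
for n in ('scene','top'): cv2.imwrite('pics/'+n+'17.png',ctrl.camera(n)[:,:,::-1])
crop('pics/scene17.png',285,130,90,80,7,'pics/s17c.png',5)
crop('pics/top17.png',330,140,80,80,7,'pics/t17c.png',5)
"
```

```text
time_s: 22.05
ee_pos: [0.4869, -0.2434, 0.0684]
eef_rot: [-3.142, 0.0, 2.688]
force: [-0.1, 0.2, -1.9]
grip_width: 0.0197
time_s: 22.55
ee_pos: [0.5031, -0.2513, 0.0684]
eef_rot: [-3.142, 0.0, 2.688]
force: [-0.6, 0.7, -1.4]
grip_width: 0.0194
t 22.55 spin 0.0 (rows 0.0) | shift at target yaw [-9.5  0.8 -0.1] at current [-9.5  0.8 -0.1] len 9.5 F [-0.6  0.7 -1.4] w 19.4 q6 -1.65
```

View pics/s17c.png

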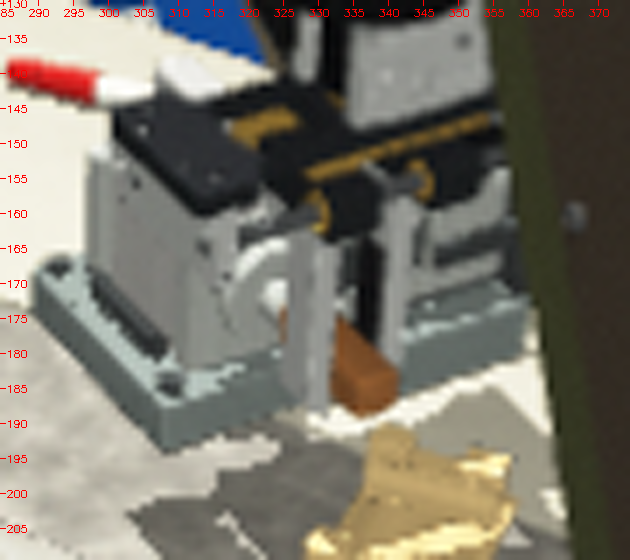

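View pics/t17c.png

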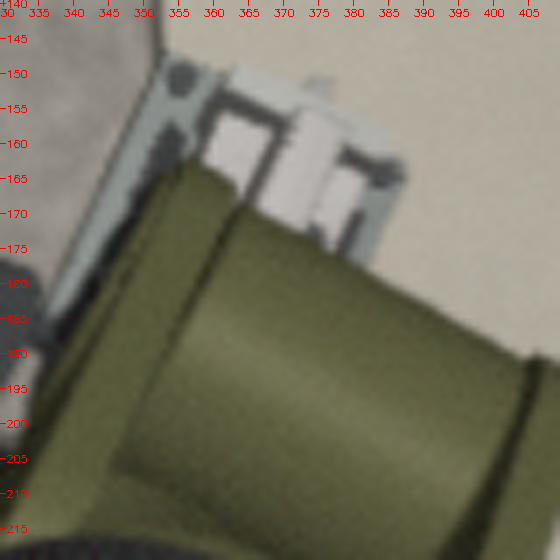

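```bash

python3 -m creep '{"xyz": [[-4,0,0],[-4,0,0],[0,0,0]], "spin": [0,0,0]}'
python3 -m creep '{"xyz": [[-2,0,0],[-1,0,0],[0,0,0]], "spin": [0,0,0]}'
python3 -m creep '{"xyz": [[-1,0,0],[0,0,0]], "spin": [0,0]}'
```

```text
time_s: 23.02
ee_pos: [0.5102, -0.2547, 0.0684]
eef_rot: [-3.142, 0.0, 2.688]
force: [0.5, 0.5, -1.4]
grip_width: 0.0195
time_s: 23.4
ee_pos: [0.511, -0.2551, 0.068]
eef_rot: [3.141, -0.005, 2.688]
force: [-14.5, 6.9, 6.2]
grip_width: 0.0198
time_s: 23.65
ee_pos: [0.5111, -0.2551, 0.0679]
eef_rot: [3.141, -0.008, 2.688]
force: [-21.2, 9.3, 12.0]
grip_width: 0.0197
```

```bash

python3 -m creep '{"xyz": [[3,0,0],[0,0,0]], "spin": [0,0]}'
python3 -m creep '{"xyz": [[0,0,0],[0,0,0],[0,0,0]], "spin": [0,0,0]}' 45
python3 -m creep '{"xyz": [[3,0,0],[0,0,-30],[0,0,-50],[0,0,-60],[0,0,0]], "spin": [0,0,0,0,0]}'
python3 -c "
from h import *
plan(*fx(95,-57.5),.2,154)
for n in ('scene','top'): cv2.imwrite('pics/'+n+'18.png',ctrl.camera(n)[:,:,::-1])
crop('pics/scene18.png',285,130,90,80,8,'pics/s18c.png',5)
crop('pics/top18.png',330,140,80,80,7,'pics/t18c.png',5)
"
```

```text
time_s: 23.9
ee_pos: [0.5109, -0.2551, 0.0685]
eef_rot: [-3.142, 0.0, 2.688]
force: [-1.8, 0.8, -1.5]
grip_width: 0.0195
time_s: 24.28
ee_pos: [0.511, -0.2551, 0.0685]
eef_rot: [3.142, 0.0, 2.688]
force: [-0.2, -0.3, 0.1]
grip_width: 0.0441
time_s: 24.9
ee_pos: [0.5094, -0.2545, 0.2132]
eef_rot: [-3.141, 0.008, 2.688]
force: [-0.2, 0.3, -1.2]
grip_width: 0.0453
t 24.9 spin 0.0 (rows 0.0) | shift at target yaw [-40.9 -94.1  13.2] at current [-40.9 -94.1  13.2] len 103.4 F [-0.2  0.3 -1.2] w 45.3 q6 -1.64
```

View pics/s18c.png

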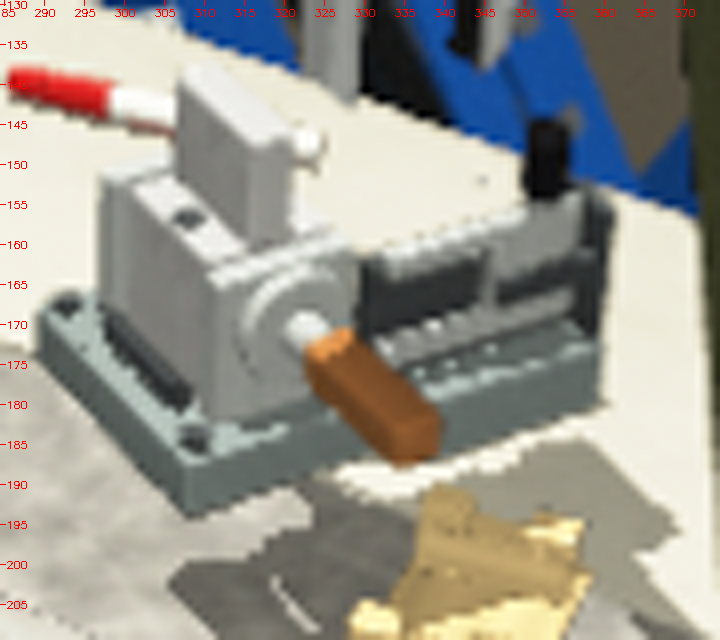

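View pics/t18c.png

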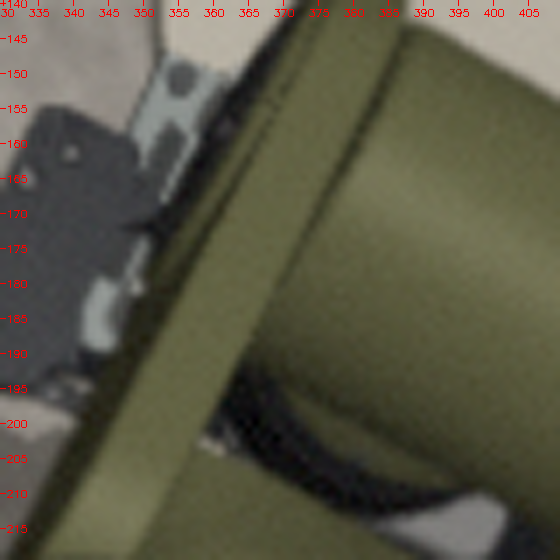

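```bash

python3 -m creep '{"xyz": [[-20,-47,0],[-21,-47,0],[0,0,35],[0,0,35],[0,0,0]], "spin": [0,0,0,0,0]}'
python3 -c "
from h import *
plan(*fx(95,-57.5),.124,154)
for n in ('scene','top'): cv2.imwrite('pics/'+n+'19.png',ctrl.camera(n)[:,:,::-1])
crop('pics/scene19.png',285,110,90,80,8,'pics/s19c.png',5)
crop('pics/top19.png',330,140,80,80,7,'pics/t19c.png',5)
"
```

```text
time_s: 25.62
ee_pos: [0.5024, -0.3552, 0.1346]
eef_rot: [3.14, -0.007, 2.688]
force: [0.4, -0.2, -0.1]
grip_width: 0.045
t 25.62 spin -0.0 (rows 0.0) | shift at target yaw [-3.1 -0.5 10.6] at current [-3.1 -0.5 10.6] len 11.0 F [ 0.4 -0.2 -0.1] w 45.0 q6 -1.79
```

View pics/s19c.png

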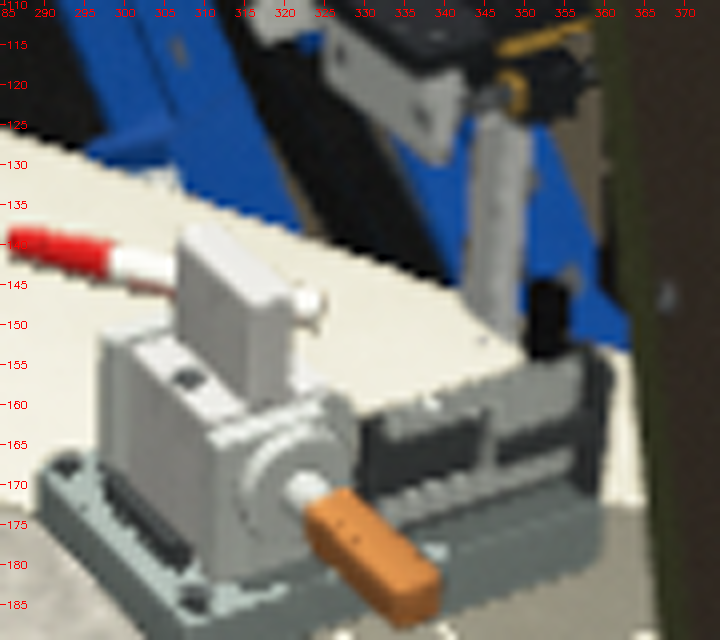

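View pics/t19c.png

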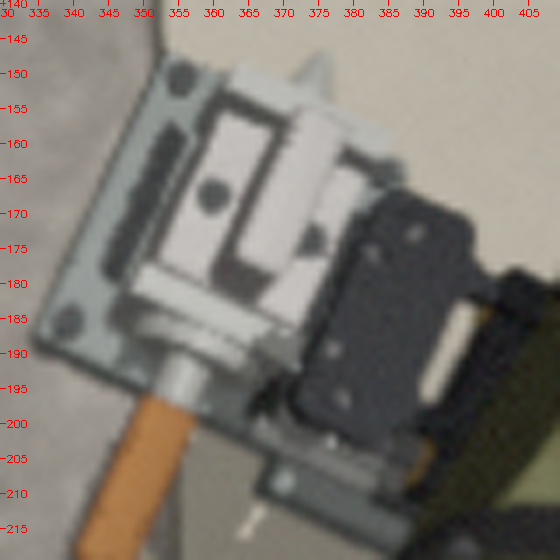

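```bash

python3 -c "
from h import *
crop('pics/top19.png',338,172,40,45,13,'pics/t19d.png',5)
crop('pics/top19.png',360,140,30,25,20,'pics/t19e.png',5)
print('pred',proj('top',[np.r_[fx(0,y),z] for y,z in ((-42,.085),(-42,.087),(-50,.087),(-66,.075),(-126,.075),(64,.065),(42,.085))]).round(1).tolist())
"
```

```text
pred [[360.1, 187.5], [360.3, 187.4], [358.9, 190.5], [355.0, 197.7], [344.1, 221.7], [376.6, 148.3], [375.0, 154.5]]
```

View pics/t19d.png

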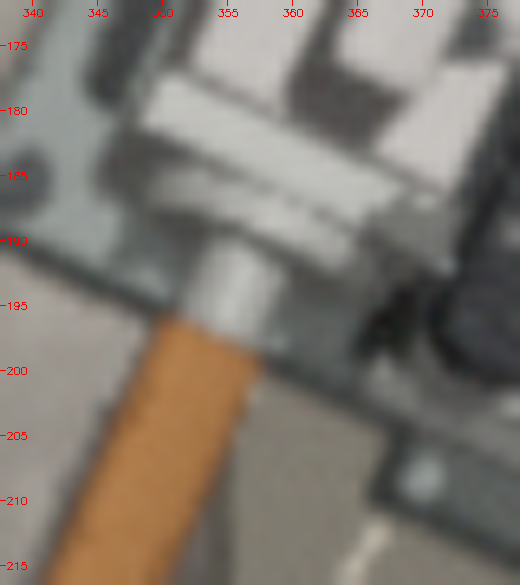

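View pics/t19e.png

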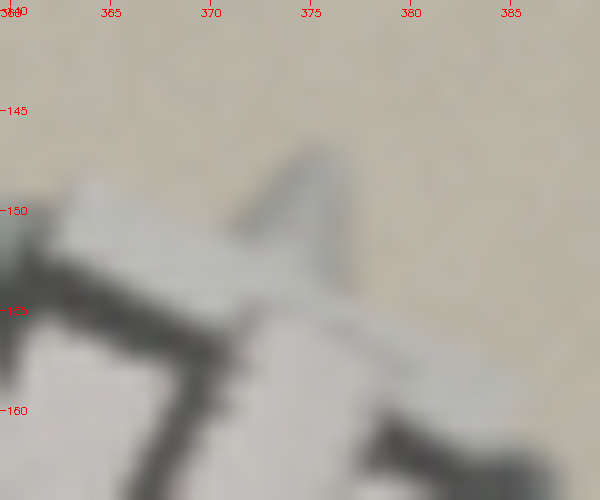

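```bash

python3 -m creep '{"xyz": [[-3,0,5],[0,0,5],[0,0,0]], "spin": [0,0,0]}'
python3 -m creep '{"xyz": [[0,0,0],[0,0,0],[0,0,0],[0,0,0]], "spin": [0,0,0,0]}' 10 15
python3 -m creep '{"xyz": [[0,12,0],[0,12,0],[0,12,0],[0,10,0],[0,0,0]], "spin": [0,0,0,0,0]}'
python3 -c "
from h import *
plan(*fx(45,-57.5),.124,154)"
```

```text
time_s: 26.1
ee_pos: [0.5065, -0.3574, 0.1283]
eef_rot: [3.142, -0.0, 2.688]
force: [0.0, 0.2, -0.8]
grip_width: 0.045
time_s: 26.6
ee_pos: [0.5066, -0.3575, 0.1286]
eef_rot: [-3.142, 0.0, 2.688]
force: [0.5, 0.8, 1.2]
grip_width: 0.0173
time_s: 27.22
ee_pos: [0.5274, -0.3151, 0.1286]
eef_rot: [3.141, 0.0, 2.689]
force: [3.2, 0.9, 1.6]
grip_width: 0.0173
t 27.23 spin 0.001 (rows 0.0) | shift at target yaw [1.8 2.6 4.6] at current [1.8 2.6 4.6] len 5.5 F [3.2 0.9 1.6] w 17.3 q6 -1.72
```

```bash

python3 -m creep '{"xyz": [[0,2,0],[0,1,0],[0,0,0]], "spin": [0,0,0]}'
python3 -m creep '{"xyz": [[0,2,0],[0,0,0]], "spin": [0,0]}'
python3 -c "
from h import *
plan(*fx(45,-57.5),.124,154)"
```

```text
time_s: 27.6
ee_pos: [0.528, -0.3138, 0.1285]
eef_rot: [-3.141, 0.0, 2.687]
force: [1.9, -2.6, 1.9]
grip_width: 0.0174
time_s: 27.85
ee_pos: [0.5286, -0.3124, 0.1286]
eef_rot: [-3.14, 0.0, 2.687]
force: [-0.8, -8.6, 1.6]
grip_width: 0.0174
t 27.85 spin -0.0 (rows 0.0) | shift at target yaw [ 1.8 -0.4  4.6] at current [ 1.8 -0.4  4.6] len 4.9 F [-0.8 -8.6  1.6] w 17.4 q6 -1.71
```

```bash

python3 -m creep '{"xyz": [[0,1.5,0],[0,0,0]], "spin": [0,0]}'
python3 -m creep '{"xyz": [[0,-3,0],[0,0,0],[0,0,0]], "spin": [0,0,0]}' 40
python3 -m creep '{"xyz": [[0,0,-40],[0,0,-50],[0,-50,0],[0,-50,0],[0,0,0]], "spin": [0,0,0,0,0]}'
python3 -c "
from h import *
for n in ('scene','top'): cv2.imwrite('pics/'+n+'20.png',ctrl.camera(n)[:,:,::-1])
crop('pics/scene20.png',285,110,90,80,8,'pics/s20c.png',5)
crop('pics/top20.png',330,140,80,80,7,'pics/t20c.png',5)
"
```

```text
time_s: 28.1
ee_pos: [0.5287, -0.3123, 0.1286]
eef_rot: [-3.138, 0.001, 2.687]
force: [-4.2, -13.6, -0.4]
grip_width: 0.0173
time_s: 28.48
ee_pos: [0.5282, -0.3127, 0.1282]
eef_rot: [3.141, -0.001, 2.688]
force: [-0.4, -0.6, 0.2]
grip_width: 0.0394
time_s: 29.1
ee_pos: [0.4828, -0.4051, 0.2181]
eef_rot: [3.142, -0.001, 2.685]
force: [-0.3, -0.2, 0.9]
grip_width: 0.0399
```

View pics/s20c.png

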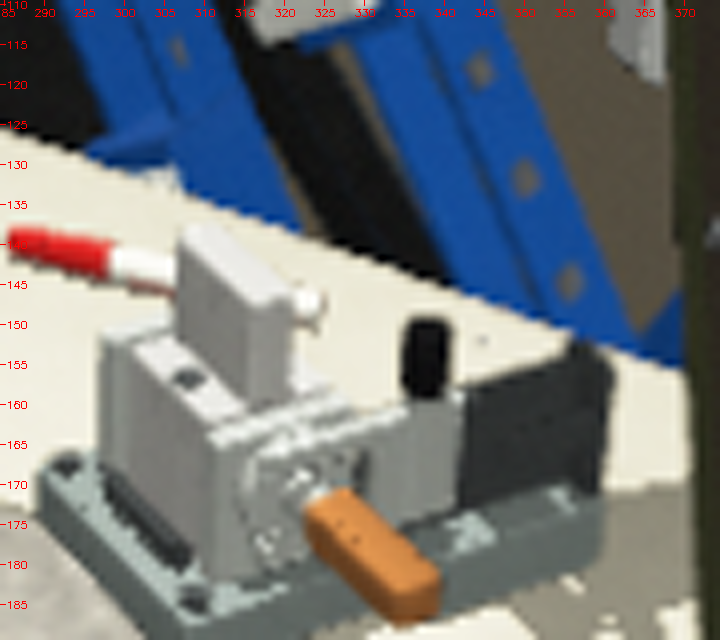

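View pics/t20c.png

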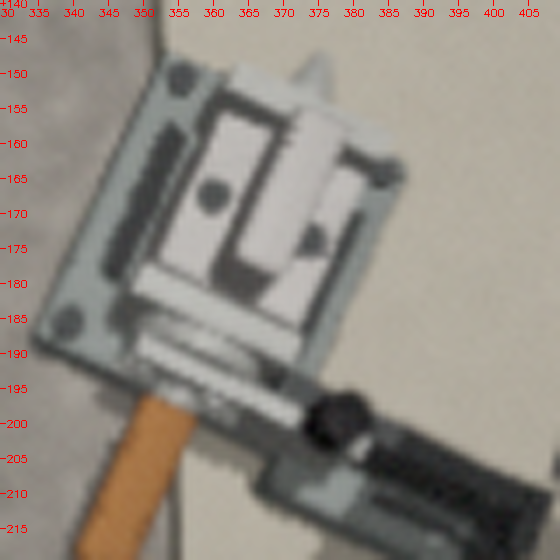

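```bash
python3 - <<'E'
from h import *
for a in('top0','top20'):
    im=cv2.imread(f'pics/{a}.png');h=cv2.cvtColor(im,cv2.COLOR_BGR2HSV)
    for nm,m,(x,y,w,hh) in(('tin',cv2.inRange(h,(0,120,60),(6,255,255))|cv2.inRange(h,(172,120,60),(180,255,255)),(245,130,55,45)),('sand',cv2.inRange(h,(3,100,40),(18,255,255)),(160,230,70,45)),('knob',cv2.inRange(h,(0,0,0),(180,255,45)),(370,190,16,18))):
        M=cv2.moments(m[y:y+hh,x:x+w],True);print(a,nm,round(M['m10']/M['m00']+x,1),round(M['m01']/M['m00']+y,1),M['m00'])
print(ctrl.get_obs()['force'])
ctrl.hand_in()
E
```

```text
top0 tin 269.4 153.0 807.0
top0 sand 193.6 253.1 1317.0
top0 knob 379.5 201.5 63.0
top20 tin 269.4 153.0 802.0
top20 sand 193.5 253.2 1307.0
top20 knob 378.6 201.3 55.0
[ 0.02259986  0.00910351 -0.87770755]
the job is handed in; nothing more can be done
```

I finished the refit in the order asked and handed it in at about 29 s; the hand-in reports no verdict.

1. I opened the keeper to its end stop, about 50 mm, where it met roughly 13 N.
2. I stood the block between the cheeks on the base and let go of it.
3. I pushed the pin through until its collar stopped against the near cheek at about 23 N.
4. I shut the keeper behind the collar, 50 mm of travel to its stop at roughly 14 N.

**Last checks:**
- **Pin:** the last pictures show the nose sticking out of the far cheek about as far as it should. The collar looks flush with the near cheek, though the picture resolves only about 2 mm per pixel.
- **Keeper:** the knob is within about 1 pixel of its starting shut position.
- **Bystanders:** the wax tin and the sanding block are unmoved, within 0.1 pixel.
- **Robot:** it was clear of everything and touching nothing at hand-in.

**Small disagreements:**
- **Clevis position:** my camera estimate was about 1–2 mm off what touching the keeper's stop and the cheek showed. I corrected for this along the keeper's travel.
- **Block seating:** while I lowered the block, contact came about 3 mm higher than I had estimated, and I pressed with up to about 34 N. After I released it, the pictures showed the block seated.

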